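Right the fallen media bottles on the stirrer and start it

TASK

The square amber media bottles have been knocked over on the bench: stand every one of them upright on the four-place magnetic stirrer, each centred on a ring of its own. Once they all stand there, start the stirrer by turning its speed knob clockwise until the pointer is at the green mark. Leave the notebook, the tube rack and the pipette-tip box where they are.

Things in the scene. Friction and masses are not known exactly. Their poses are not given: they have to be found in the camera images.
- bottle1: square amber bottle with a blue screw cap, 110 mm tall: body 52 x 52 mm, 84 mm long, then a short neck and a round cap 38 mm across, 20 mm high; 0.14 to 0.28 kg, centre of mass about 32 mm above the base. Origin: on its axis at mid height (55 mm from base and top); z runs from base to cap, x and y are square to its flat sides. Starts lying on a flat side. Three or four are there; an absent one reads None.
- bottle2: square amber bottle with an orange screw cap, 110 mm tall: body 52 x 52 mm, 84 mm long, then a short neck and a round cap 38 mm across, 20 mm high; 0.14 to 0.28 kg, centre of mass about 32 mm above the base. Origin: on its axis at mid height (55 mm from base and top); z runs from base to cap, x and y are square to its flat sides. Starts lying on a flat side. Three or four are there; an absent one reads None.
- bottle3: square amber bottle with a blue screw cap, 110 mm tall: body 52 x 52 mm, 84 mm long, then a short neck and a round cap 38 mm across, 20 mm high; 0.14 to 0.28 kg, centre of mass about 32 mm above the base. Origin: on its axis at mid height (55 mm from base and top); z runs from base to cap, x and y are square to its flat sides. Starts lying on a flat side. Three or four are there; an absent one reads None.
- bottle4: square amber bottle with an orange screw cap, 110 mm tall: body 52 x 52 mm, 84 mm long, then a short neck and a round cap 38 mm across, 20 mm high; 0.14 to 0.28 kg, centre of mass about 32 mm above the base. Origin: on its axis at mid height (55 mm from base and top); z runs from base to cap, x and y are square to its flat sides. Starts lying on a flat side. Three or four are there; an absent one reads None.
- ring1 (a point): centre of one of the four printed white rings (96 mm across, centre dot) on the stirrer's flat, dark top, at the surface, 62 mm above the bench; the rings form a square of 104 mm pitch. z is up, x points from the control panel across the rings to the stirrer's rear (front left, seen from the panel).
- ring2 (a point): centre of one of the four printed white rings (96 mm across, centre dot) on the stirrer's flat, dark top, at the surface, 62 mm above the bench; the rings form a square of 104 mm pitch. z is up, x points from the control panel across the rings to the stirrer's rear (front right).
- ring3 (a point): centre of one of the four printed white rings (96 mm across, centre dot) on the stirrer's flat, dark top, at the surface, 62 mm above the bench; the rings form a square of 104 mm pitch. z is up, x points from the control panel across the rings to the stirrer's rear (rear left).
- ring4 (a point): centre of one of the four printed white rings (96 mm across, centre dot) on the stirrer's flat, dark top, at the surface, 62 mm above the bench; the rings form a square of 104 mm pitch. z is up, x points from the control panel across the rings to the stirrer's rear (rear right).
- stirrer: fixed magnetic stirrer, a flat box 322 x 244 x 62 mm, light with a grey top. Origin: on its underside below the middle of the four rings; x points to its rear, z up. The box reaches from 200 mm in front of the origin to 122 mm behind it and 122 mm to each side; the control panel with the knob is the front part of its top, 96 to 200 mm in front of the origin.
- speed (a joint): the stirrer's speed knob, upright axis: 0 at the off end, grows as it turns clockwise seen from above, up to 4.6; the green mark is at 1.3 rad. It starts off, between 0 and 0.12, and stays where it is left (light friction, 0.03 N m).
- speed_grip (a point): grip point of the speed knob, on its axis, 37 mm above the stirrer's top. The knob is a black disc 44 mm across with an upright bar on it to pinch, 14 mm thick, 42 mm long, 32 mm high, its top 7 mm above this point; the point turns with the knob, the bar runs along its x axis (a white line on the -x half is the pointer) and it is pinched across y; z is up.
- notebook: teal hard-cover notebook 210 x 150 x 21 mm lying on the bench; origin under its centre. Bystander.
- tube_rack: blue rack 80 x 130 mm with six capped tubes, 117 mm tall; origin under its centre. Bystander.
- tip_box: yellow pipette-tip box with a pale lid, 87 x 127 x 73 mm; origin under its centre. Bystander.

How it is judged:
On the way, in this order (a step that is already met when the one before it is completed fails the run):
1. every bottle stands upright on the stirrer, each centred on a ring ((horizontal distance between bottle1 and ring1 below 0.015 m or horizontal distance between bottle1 and ring2 below 0.015 m or horizontal distance between bottle1 and ring3 below 0.015 m or horizontal distance between bottle1 and ring4 below 0.015 m) and z of bottle1 in the frame of ring1 between 0.05 and 0.061 m and angle between each of bottle1, bottle2, bottle3, bottle4's own z axis and vertical below 0.1 rad and linear speed of each of bottle1, bottle2, bottle3, bottle4 below 0.03 m/s and (horizontal distance between bottle2 and ring1 below 0.015 m or horizontal distance between bottle2 and ring2 below 0.015 m or horizontal distance between bottle2 and ring3 below 0.015 m or horizontal distance between bottle2 and ring4 below 0.015 m) and z of bottle2 in the frame of ring1 between 0.05 and 0.061 m and (horizontal distance between bottle3 and ring1 below 0.015 m or horizontal distance between bottle3 and ring2 below 0.015 m or horizontal distance between bottle3 and ring3 below 0.015 m or horizontal distance between bottle3 and ring4 below 0.015 m) and z of bottle3 in the frame of ring1 between 0.05 and 0.061 m and (horizontal distance between bottle4 and ring1 below 0.015 m or horizontal distance between bottle4 and ring2 below 0.015 m or horizontal distance between bottle4 and ring3 below 0.015 m or horizontal distance between bottle4 and ring4 below 0.015 m) and z of bottle4 in the frame of ring1 between 0.05 and 0.061 m), for 0.2 s.
2. then the speed knob's pointer is turned to the green mark (value of joint speed between 1.1 and 1.5 rad), for 0.2 s.
At the end, for the whole second after the job is handed in: Every bottle present stands on the stirrer's top, at rest and upright within 0.1 rad, its axis within 15 mm of the centre of a ring (a bottle to each ring), and the speed knob is within 0.2 rad of the green mark (1.1 to 1.5 rad) (all of step 1 and all of step 2); the robot touches nothing.
It fails at once if the notebook is moved more than 40 mm (distance of notebook from where it was at the start of the episode above 0.04 m).
It fails at once if the tube rack is moved more than 40 mm (distance of tube_rack from where it was at the start of the episode above 0.04 m).
It fails at once if the tip box is moved more than 40 mm (distance of tip_box from where it was at the start of the episode above 0.04 m).
Of bottle1, bottle2, bottle3, bottle4 only 3 to 4 are there at a start; the rules pass over those that are not, and their reading is None.
At some moment in a run one of bottle1, bottle2, bottle3, bottle4 may be knocked a few centimetres aside while the robot is not near it.
Once in a run the grip may slacken for a moment while it holds something.
It also fails if it takes over 210 s, if anything falls off the work surface, if the arm or the gripper's body presses on something with over 40 N, if the wrist force passes 120 N, or if a joint passes its speed limit or range.

ROBOT

A 7-joint arm with a two-finger parallel gripper is mounted at the origin on the work surface. World frame = base frame: x ahead of the robot, y to its left, z up, the work surface at z = 0. Lengths are in m, angles in rad, forces in N, time in s.
With the tool pointing down it reaches from about 0.425 to 0.875 m from the base axis. Payload 4.7 kg.
Tool frame: the origin (TCP) lies on the centre line of the jaws, within the pads' length; the fingertips stand 19 mm ahead of it and the grasp point (between the pads) is the TCP (ctrl.nose_length is the distance from the TCP to the fingertips, in m); z points along the fingers, x is the direction in which the jaws open and shut, and the axes are right-handed (so a half turn about z gives the same grasp; the last joint's range is limited). The gripper opens to 87 mm and grips with 3 to 60 N. Pads are 19 mm wide; open, the fingers measure 117 mm over their backs; the gripper's body (75 mm by 190 mm) begins 51 mm behind the grasp point.
Start: joints at [-1.335, 0.321, -0.07, 1.45, 0.023, 1.371, -0.057], TCP at [0.143, 0.634, 0.242] pointing down, gripper open.
Joint ranges: [-2.86, 2.86], [-0.3, 2.09], [-1.38, 1.24], [0.06, 2.45], [-1.56, 4.7], [0.09, 2.05], [-2.69, 2.69]. Speed limits (rad/s): [2.57, 2.57, 3.14, 3.14, 3.14, 3.14, 3.14].

INTERFACE

Orientations are given as a rotation vector (axis times angle).
In Python, from bench import ctrl gives the robot as it stands. The module is installed in compiled form; this text tells all that it offers.
- The arm moves only by the shell command python3 -m crank 'ROWS' [OPENING] [FORCE]. ROWS is a JSON object of lists of equal length, an entry for each row: "dp": the shift along the tool's x, y, z in cm, a list of three; "delta_rot": the turn, a rotation vector about the tool's x, y, z in rad, a list of three. In form: {"dp": [[x, y, z], ...], "delta_rot": [[rx, ry, rz], ...]}. A call has exactly 8 rows; each row shifts and turns the commanded pose from where the row before left it, along the tool's axes as they then stand; what a row does not reach is not made up. A row lasts 1/10 s, in which the tool goes at most 50 mm and 8.59 degrees, less where a joint would pass 70% of its speed; a pose out of reach is approached as far as the arm can. A call with a gripper value outside its range is refused whole. OPENING is the finger opening in cm, from 0 to 8.7, set as the call begins (- or left out, the last holds). The fingers move at their own pace and stop on an object; FORCE is the grip in N (left out, the last holds). Time passes only in rows, so rows that do not move let the fingers close, or fill a call up. It gives the time, the measured TCP pose, the force and the opening at its end, in the units of the state.
- ctrl.get_state(): the state, without advancing time (a new reading comes with each control period).
- ctrl.get_image(name): name is "scene" or "top" or "wrist"; returns the picture (420x560x3 uint8, blue, green, red); there is no depth.
- ctrl.camera_info(name): a dict with "camera_matrix" (3x3 intrinsics, pixels), "xyz" and "orientation" of the camera in the world. Camera axes: x right, y down, z forward; pixel columns grow to the right and rows downward; lengths in m; the calibration is good to about 2 mm. A picture is of the moment at which its call begins: read the wrist's pose just before it. camera_info takes no time and is no camera call; for the wrist camera it gives the pose at the moment of the call.
- ctrl.close_job(): hands the job in, once; it reports no verdict.
The state is a dict: "time": time; "joint_positions": joint angles; "qd": joint speeds; "joint_torque": joint torques, N m; "position": TCP position; "tool_rot": TCP orientation; "ft_force": force on the tool from outside, world axes, zero at the start; "torque": the same for the moment, N m; "grip_width": opening from 0.0 (shut) to 1.0 (fully open).
Only numpy, scipy, OpenCV 4.12 (cv2) and the standard library are available. Lean on these libraries where they do the work, as an engineer would, in place of code of your own. Each camera call takes 0.05 s, during which the arm holds its last target.

## Working session

There is one attempt and no reset: what is moved stays moved. The work goes in short steps, Python scripts to look and compute and a shell command to move; the robot and the scene stay as the last step left them, time stands still between calls to the robot, and variables do not carry over. Pictures are saved under pics/ and viewed, and the job is handed in when it is done.

```bash
ls; mkdir -p pics; python3 - <<'E'
from bench import ctrl
import cv2
print(ctrl.get_state())
for n in ["scene","top","wrist"]:
    cv2.imwrite(f"pics/{n}0.png",ctrl.get_image(n)); print(n,ctrl.camera_info(n))
E
```

```text
pics
{'time': 0.0, 'joint_positions': array([-1.33490746,  0.32181435, -0.07009565,  1.45165086,  0.02263437,
        1.37082479, -0.05691953]), 'qd': array([ 0.00049217,  0.00142924, -0.00112101,  0.00043256,  0.00027837,
        0.00180686,  0.00033243]), 'joint_torque': array([-1.43401758e-04, -4.91282666e+01, -4.03844006e-01, -3.12533891e+01,
       -6.38409262e-02,  4.37037076e-02,  1.85205245e-04]), 'position': array([0.14292232, 0.63356275, 0.24047933]), 'tool_rot': array([ 2.45260102e+00,  1.96118260e+00, -2.21049863e-03]), 'ft_force': array([-0.32172894,  0.11349694, -0.81814332]), 'torque': array([-0.03775167, -0.00253497,  0.02742006]), 'grip_width': 0.9988912074990314}
scene {'camera_matrix': array([[469.44108167,   0.        , 281.26244599],
       [  0.        , 469.44108167, 209.11015723],
       [  0.        ,   0.        ,   1.        ]]), 'xyz': array([ 1.20264544, -0.93171575,  1.14433879]), 'orientation': array([-2.24400699, -0.66303085,  0.28955199])}
top {'camera_matrix': array([[449.53551645,   0.        , 280.26404258],
       [  0.        , 449.53551645, 213.48124884],
       [  0.        ,   0.        ,   1.        ]]), 'xyz': array([0.28356921, 0.01025841, 1.86652092]), 'orientation': array([-2.12299087,  2.1501163 , -0.18672424])}
wrist {'camera_matrix': array([[291.04856895,   0.        , 277.5129206 ],
       [  0.        , 291.04856895, 212.79799732],
       [  0.        ,   0.        ,   1.        ]]), 'xyz': array([0.07625026, 0.64931976, 0.38452732]), 'orientation': array([2.29023429, 1.83227234, 0.23478002])}
```

View pics/scene0.png

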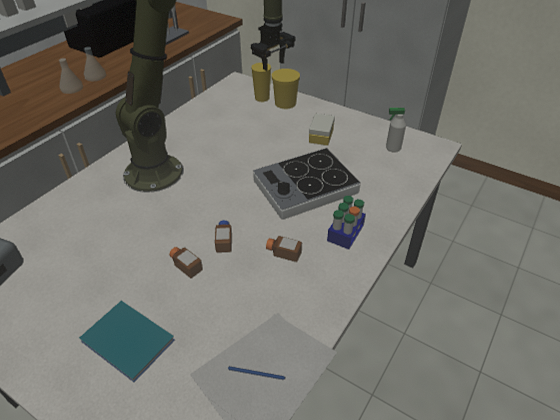

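View pics/top0.png

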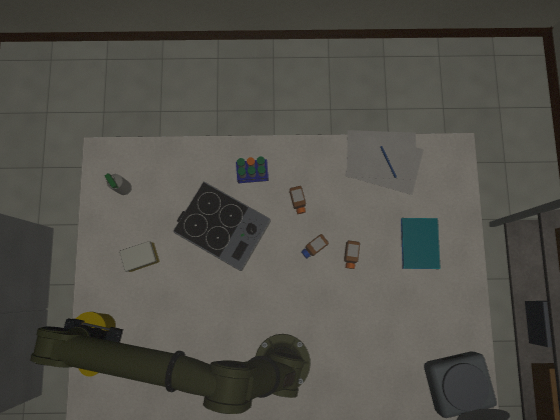

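View pics/wrist0.png

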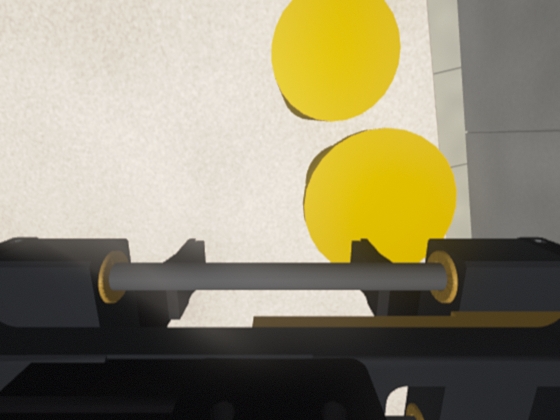

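```bash
cat > h.py <<'E'
import numpy as np, cv2
from bench import ctrl
from scipy.spatial.transform import Rotation as R
def cast(info,uv,z):
    K=info["camera_matrix"]; uv=np.atleast_2d(np.array(uv,float))
    d=np.c_[(uv-K[:2,2])/[K[0,0],K[1,1]],np.ones(len(uv))]
    d=R.from_rotvec(info["orientation"]).apply(d)
    o=np.array(info["xyz"]); return o+d*((z-o[2])/d[:,2])[:,None]
def proj(info,P):
    p=R.from_rotvec(info["orientation"]).inv().apply(np.atleast_2d(P)-info["xyz"])
    q=p@info["camera_matrix"].T; return q[:,:2]/q[:,2:]
def comps(m,amin,amax=1e9):
    n,l,s,c=cv2.connectedComponentsWithStats(m.astype(np.uint8))
    return [(s[i],c[i],l==i) for i in range(1,n) if amin<=s[i,4]<=amax]
def shot(n,name):
    i=ctrl.camera_info(n); im=ctrl.get_image(n); cv2.imwrite(f"pics/{name}.png",im); return i,im
def tooldelta(p,rotvec=None):
    "delta to target (world) expressed in tool axes: cm and rotvec"
    s=ctrl.get_state(); T=R.from_rotvec(s["tool_rot"])
    d=T.inv().apply(np.array(p)-s["position"])*100
    r=(T.inv()*R.from_rotvec(rotvec)).as_rotvec() if rotvec is not None else None
    return d,r
E
python3 - <<'E'
from h import *
im=cv2.imread("pics/top0.png"); i=ctrl.camera_info("top")
hsv=cv2.cvtColor(im,cv2.COLOR_BGR2HSV)
for u,v in [(298,190),(300,210),(306,252),(318,240),(222,217),(252,229)]: print(u,v,hsv[v,u])
c=cv2.resize(im[150:290,160:380],None,fx=3.6,fy=3.6,interpolation=cv2.INTER_CUBIC)
cv2.imwrite("pics/topz.png",c)
print(cast(i,[[222,217],[252,229],[298,190],[300,210],[306,252],[318,242],[352,250],[350,265],[253,170]],0.06))
E
```

```text
298 190 [ 26  18 100]
300 210 [ 11 176 113]
306 252 [112 140  93]
318 240 [26 18 99]
222 217 [10 23 33]
252 229 [ 0 21 37]
[[ 0.5782763   0.23389009  0.06      ]
 [ 0.5275337   0.11203123  0.06      ]
 [ 0.68695804 -0.07753654  0.06      ]
 [ 0.60331847 -0.08405333  0.06      ]
 [ 0.43162255 -0.1046595   0.06      ]
 [ 0.47133413 -0.15400125  0.06      ]
 [ 0.4373149  -0.28999406  0.06      ]
 [ 0.37738749 -0.27959135  0.06      ]
 [ 0.77396405  0.10724247  0.06      ]]
```

View pics/topz.png

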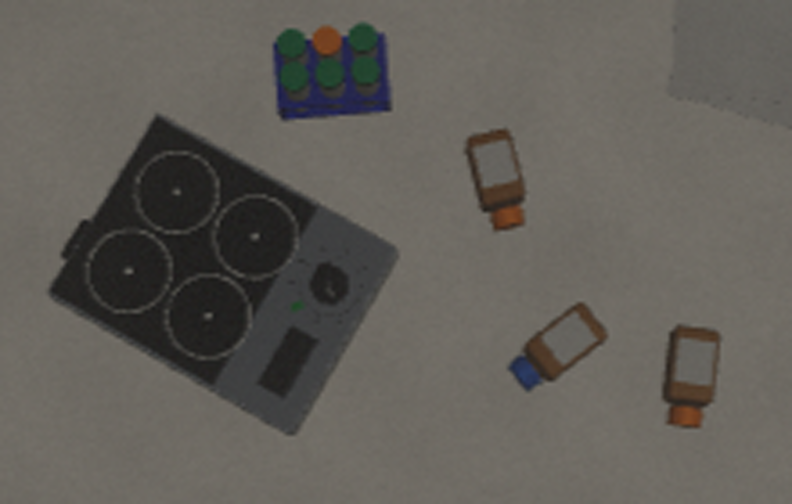

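```bash
python3 - <<'E'
from h import *
im=cv2.imread("pics/top0.png"); i=ctrl.camera_info("top")
hsv=cv2.cvtColor(im,cv2.COLOR_BGR2HSV)
H,S,V=[hsv[...,k].astype(int) for k in range(3)]
m=np.zeros(H.shape,bool); m[170:290,280:380]=1
fg=((S>60))&m
for s,c,mm in comps(fg,60):
    P=np.argwhere(mm)[:,::-1].astype(np.float32)
    hull=cv2.convexHull(P)
    print(s,c,cast(i,c,0.03)[0])
    for nm,k in [("cap_or",(H<14)&(S>150)),("cap_bl",(H>100)&(H<130))]:
        for s2,c2,_ in comps(k&mm,15): 
            w=cast(i,c2,0.035)[0]; print("  ",nm,s2[4],c2,w,np.hypot(*w[:2]))
    M=np.zeros(H.shape,np.uint8); cv2.fillConvexPoly(M,hull.astype(int),1)
    q=np.argwhere(M)[:,::-1]; w=cast(i,q,0.035)[:,:2]; mu=w.mean(0); e,v=np.linalg.eigh(np.cov((w-mu).T)); print("  hull ctr",mu,"axis",v[:,1],np.degrees(np.arctan2(v[1,1],v[0,1])),np.sqrt(e*12))
z=np.array([[177,191],[255,236],[128,271],[208,316]])/3.6+[160,150]
print(cast(i,z,0.062))
print(cast(i,np.array([[330,285],[297,306]])/3.6+[160,150],0.08))
E
```

```text
[290 186  16  28 205] [298.22926829 201.42439024] [ 0.64497553 -0.07898836  0.03      ]
   cap_or 34 [300.64705882 209.64705882] [ 0.60919428 -0.08806786  0.035     ] 0.6155271037674447
  hull ctr [ 0.65352427 -0.07738039] axis [-0.97789959 -0.20907509] -167.93184450977907 [0.05310209 0.11189294]
[302 234  27  24 187] [313.17112299 247.21390374] [ 0.45329025 -0.13637328  0.03      ]
   cap_bl 44 [305.52272727 253.09090909] [ 0.42925501 -0.10420458  0.035     ] 0.4417221528798455
  hull ctr [ 0.45810631 -0.14260451] axis [-0.59501951  0.80371126] 126.51402287059769 [0.05113289 0.10841928]
[344 241  16  28 215] [350.69302326 255.8372093 ] [ 0.41610666 -0.28869099  0.03      ]
   cap_or 33 [350.21212121 264.96969697] [ 0.37879702 -0.28446853  0.035     ] 0.47371882468236687
  hull ctr [ 0.42351739 -0.29072639] axis [-0.98078985  0.19506734] 168.75134274011305 [0.05612951 0.10913819]
[[0.6362932  0.28650873 0.062     ]
 [0.58345925 0.19780371 0.062     ]
 [0.54530419 0.340359   0.062     ]
 [0.49329116 0.24992903 0.062     ]]
[[0.52417609 0.11224105 0.08      ]
 [0.50112213 0.14892193 0.08      ]]
```

```bash
cat >> h.py <<'E'
def goal(x,y,z,yaw):
    "tool-down delta: jaw axis at world angle yaw (deg, mod 180)"
    s=ctrl.get_state(); T=R.from_rotvec(s["tool_rot"]); M=T.as_matrix()
    cur=np.degrees(np.arctan2(M[1,0],M[0,0])); dy=(yaw-cur+90)%180-90
    t=np.radians(cur+dy); X=np.array([np.cos(t),np.sin(t),0]);Z=np.array([0,0,-1]);Y=np.cross(Z,X)
    G=R.from_matrix(np.c_[X,Y,Z])
    print("t",round(s["time"],2),"pos",s["position"].round(4),"q",s["joint_positions"].round(2),"yaw",cur.round(1),"dyaw",dy.round(1))
    print("  dp tool cm",(T.inv().apply(np.array([x,y,z])-s["position"])*100).round(2)," rot",(T.inv()*G).as_rotvec().round(3))
E
python3 -c "
from h import *
goal(.61,-.087,.24,-78)
goal(.61,-.087,.24,12)"
```

```text
t 0.15 pos [0.1429 0.6337 0.2407] q [-1.33  0.32 -0.07  1.45  0.02  1.37 -0.06] yaw 77.3 dyaw 24.7
  dp tool cm [-60.03  61.42   0.16]  rot [-0.     0.001 -0.431]
t 0.15 pos [0.1429 0.6337 0.2407] q [-1.33  0.32 -0.07  1.45  0.02  1.37 -0.06] yaw 77.3 dyaw -65.3
  dp tool cm [-60.03  61.42   0.16]  rot [1.00e-03 1.00e-03 1.14e+00]
```

```bash
python3 -m crank '{"dp":[[0,2,0],[0,4,0],[0,5,0],[0,5,0],[0,5,0],[0,5,0],[0,5,0],[0,5,0]],"delta_rot":[[0,0,0.031],[0,0,0.062],[0,0,0.077],[0,0,0.077],[0,0,0.077],[0,0,0.077],[0,0,0.077],[0,0,0.077]]}' 6.5 10
python3 -m crank '{"dp":[[0,5,0],[0,5,0],[0,5,0],[0,5,0],[0,5,0],[0,5,0],[0,5,0],[0,5,0]],"delta_rot":[[0,0,0.077],[0,0,0.077],[0,0,0.077],[0,0,0.077],[0,0,0.077],[0,0,0.077],[0,0,0.077],[0,0,0.077]]}'
python3 -c "
from h import *
goal(.61,-.087,.24,-78)"
```

```text
time: 0.95
position: [0.4645, 0.4724, 0.2414]
tool_rot: [2.9, 1.206, 0.001]
ft_force: [0.1, 0.6, 0.1]
grip_width: 0.746
time: 1.75
position: [0.6595, 0.1303, 0.2415]
tool_rot: [3.129, 0.27, 0.001]
ft_force: [1.1, -0.4, 0.6]
grip_width: 0.744
t 1.75 pos [0.6595 0.1303 0.2415] q [-0.56  0.38  0.43  1.41 -0.16  1.39  0.05] yaw 9.9 dyaw -87.9
  dp tool cm [-8.6  20.56  0.17]  rot [ 1.000e-03 -1.000e-03  1.533e+00]
```

```bash
python3 -m crank '{"dp":[[-1.7,4.1,0],[-1.7,4.1,0],[-1.7,4.1,0],[-1.7,4.1,0],[-1.7,4.1,0],[0,0,0],[0,0,0],[0,0,0]],"delta_rot":[[0,0,0],[0,0,0],[0,0,0],[0,0,0],[0,0,0],[0,0,0.139],[0,0,0.139],[0,0,0.139]]}' 
python3 -m crank '{"dp":[[0,0,0],[0,0,0],[0,0,0],[0,0,0],[0,0,0],[0,0,0],[0,0,0],[0,0,0]],"delta_rot":[[0,0,0.139],[0,0,0.139],[0,0,0.139],[0,0,0.139],[0,0,0.139],[0,0,0.139],[0,0,0.139],[0,0,0.139]]}'
python3 -c "
from h import *
goal(.61,-.087,.24,-78)
print(shot('wrist','w1')[0]); shot('top','t1')"
```

```text
time: 2.55
position: [0.6106, -0.0851, 0.2417]
tool_rot: [3.117, -0.39, 0.0]
ft_force: [-1.0, -0.0, -0.2]
grip_width: 0.747
time: 3.35
position: [0.6107, -0.0844, 0.2416]
tool_rot: [2.443, -1.974, 0.001]
ft_force: [-0.8, 0.2, 0.2]
grip_width: 0.744
t 3.35 pos [ 0.6107 -0.0844  0.2416] q [-0.51  0.3   0.75  1.56 -0.2   1.36 -1.1 ] yaw -77.9 dyaw -0.1
  dp tool cm [0.24 0.12 0.16]  rot [ 0.    -0.001  0.002]
{'camera_matrix': array([[291.04856895,   0.        , 277.5129206 ],
       [  0.        , 291.04856895, 212.79799732],
       [  0.        ,   0.        ,   1.        ]]), 'xyz': array([ 0.67823533, -0.06962667,  0.3854753 ]), 'orientation': array([ 2.28252773, -1.84392053, -0.23681223])}
```

View pics/w1.png

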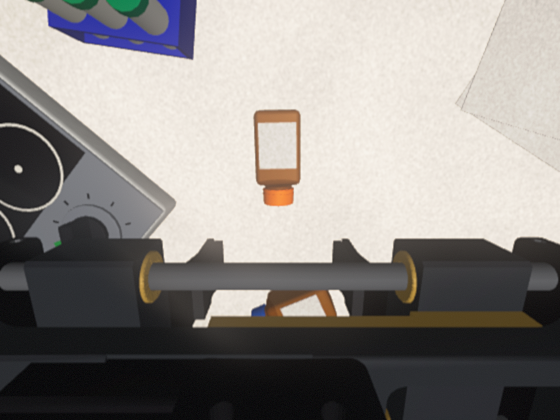

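View pics/t1.png

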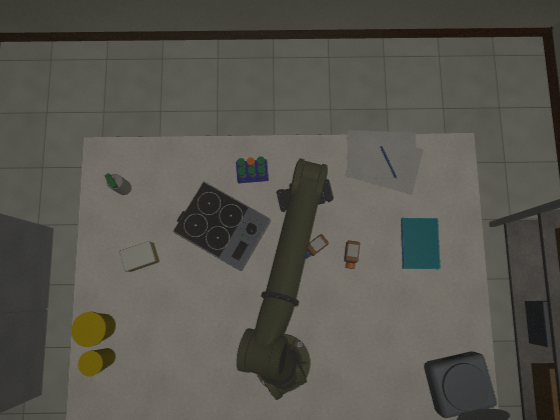

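```bash
cat >> h.py <<'E'
def wbottles(name):
    i,im=shot('wrist',name); hsv=cv2.cvtColor(im,cv2.COLOR_BGR2HSV); H,S,V=[hsv[...,k].astype(int) for k in range(3)]
    for nm,k in [("or",(H<12)&(S>190)),("bl",(H>105)&(H<125)&(S>150)),("amber",(H<20)&(S>90)&(S<=190))]:
        k=cv2.morphologyEx(k.astype(np.uint8),cv2.MORPH_CLOSE,np.ones((5,5)))
        for s,c,mm in comps(k,150):
            q=cv2.convexHull(np.argwhere(mm)[:,::-1].astype(np.float32)); r=cv2.minAreaRect(q)
            b=cv2.boxPoints(r); w=cast(i,b,0.04)
            print(nm,s,c.round(1),"w26",cast(i,c,.026)[0].round(4),"w40",cast(i,c,.04)[0].round(4)," rect ang",round(r[2],1),"corners z40",w[:,:2].round(3).tolist())
E
python3 - <<'E'
from h import *
im=cv2.imread('pics/w1.png');hsv=cv2.cvtColor(im,cv2.COLOR_BGR2HSV)
print(hsv[196,278],hsv[178,262],hsv[120,258],hsv[312,262])
wbottles('w2')
E
```

```text
[ 13 186 247] [ 12 139 167] [ 13 135 170] [112 168 137]
bl [  49    0  132   54 2544] [127.6  30.1] w26 [0.7534 0.1161 0.026 ] w40 [0.7505 0.1089 0.04  ]  rect ang 90.0 corners z40 [[0.761, 0.19], [0.79, 0.059], [0.741, 0.052], [0.71, 0.189]]
amber [ 255  110   45   96 2002] [278.  163.2] w26 [ 0.6479 -0.0762  0.026 ] w40 [ 0.6491 -0.0759  0.04  ]  rect ang 90.0 corners z40 [[0.701, -0.038], [0.712, -0.086], [0.605, -0.112], [0.594, -0.059]]
amber [393 251  24  53 593] [406.8 277.4] w26 [ 0.5361 -0.2796  0.026 ] w40 [ 0.5417 -0.2714  0.04  ]  rect ang 86.3 corners z40 [[0.572, -0.242], [0.58, -0.269], [0.51, -0.298], [0.502, -0.27]]
amber [139 252  24  52 640] [147.9 277.7] w26 [0.46   0.0628 0.026 ] w40 [0.4685 0.0577 0.04  ]  rect ang 3.7 corners z40 [[0.429, 0.068], [0.504, 0.071], [0.508, 0.043], [0.433, 0.039]]
amber [ 209  290  334   38 3968] [339.9 315.6] w26 [ 0.4598 -0.207   0.026 ] w40 [ 0.4683 -0.2016  0.04  ]  rect ang 90.0 corners z40 [[0.468, -0.023], [0.563, -0.451], [0.511, -0.476], [0.413, -0.032]]
```

```bash
python3 - <<'E'
from h import *
i=ctrl.camera_info('wrist')
p=cast(i,[[277.5,112],[278,186],[278.5,196],[278.5,205]],.045); print(p)
d=p[2]-p[0]; print(np.degrees(np.arctan2(d[1],d[0])))
p=cast(i,[[277.5,112]],.052);print(p)
goal(.6105,-.0855,.026,-78)
E
```

```text
[[ 0.70425416 -0.06244757  0.045     ]
 [ 0.6236095  -0.08117409  0.045     ]
 [ 0.61201684 -0.08439462  0.045     ]
 [ 0.60128867 -0.08681512  0.045     ]]
-166.61585595700208
[[ 0.70371833 -0.06257176  0.052     ]]
t 3.5 pos [ 0.6108 -0.0839  0.2416] q [-0.51  0.3   0.74  1.56 -0.2   1.36 -1.1 ] yaw -77.4 dyaw -0.6
  dp tool cm [ 0.13  0.06 21.56]  rot [ 0.    -0.001  0.011]
```

```bash
python3 -m crank '{"dp":[[0.1,0.25,3],[0,0,4],[0,0,4],[0,0,4],[0,0,3],[0,0,2],[0,0,1],[0,0,0.4]],"delta_rot":[[0,0,0.01],[0,0,0],[0,0,0],[0,0,0],[0,0,0],[0,0,0],[0,0,0],[0,0,0]]}' 6.5 8
python3 -m crank '{"dp":[[0,0,0],[0,0,0],[0,0,0],[0,0,0],[0,0,0],[0,0,0],[0,0,0],[0,0,0]],"delta_rot":[[0,0,0],[0,0,0],[0,0,0],[0,0,0],[0,0,0],[0,0,0],[0,0,0],[0,0,0]]}' 2 8
```

```text
time: 4.3
position: [0.6084, -0.0845, 0.0268]
tool_rot: [2.442, -1.975, -0.001]
ft_force: [1.3, -0.1, 0.3]
grip_width: 0.747
time: 5.1
position: [0.6094, -0.084, 0.0283]
tool_rot: [-2.441, 1.976, -0.001]
ft_force: [-1.7, 0.2, 5.2]
grip_width: 0.433
```

```bash
python3 -m crank '{"dp":[[0,0,-1],[0,0,-2],[0,0,-2],[0,0,-2],[0,0,-2],[0,0,-2],[0,0,-2],[0,0,0]],"delta_rot":[[0,0,0],[0,0,0],[0,0,0],[0,0,0],[0,0,0],[0,0,0],[0,0,0],[0,0,0]]}'
python3 -c "
from h import *
i,im=shot('scene','s2'); cv2.imwrite('pics/s2z.png',cv2.resize(im[130:330,150:400],None,fx=3,fy=3))
shot('wrist','w3')"
```

```text
time: 5.9
position: [0.6102, -0.0844, 0.16]
tool_rot: [-2.44, 1.975, -0.005]
ft_force: [1.0, -0.1, -1.9]
grip_width: 0.435
```

View pics/s2z.png

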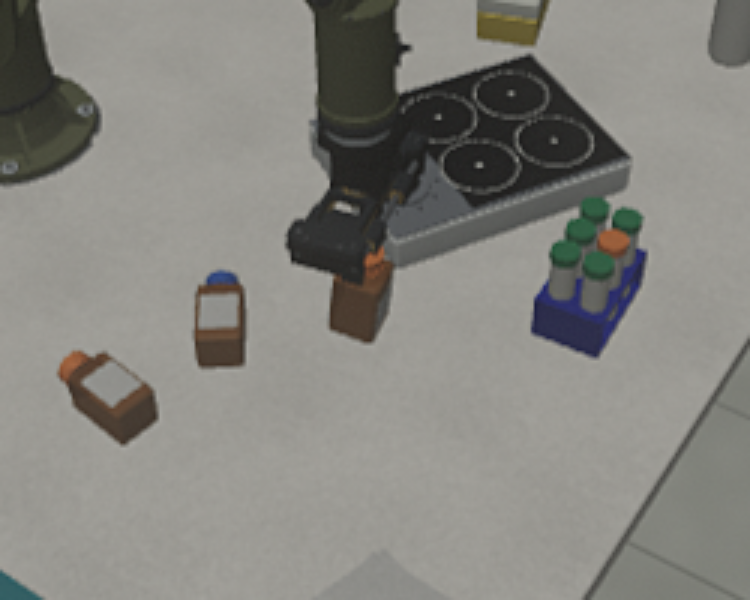

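View pics/w3.png

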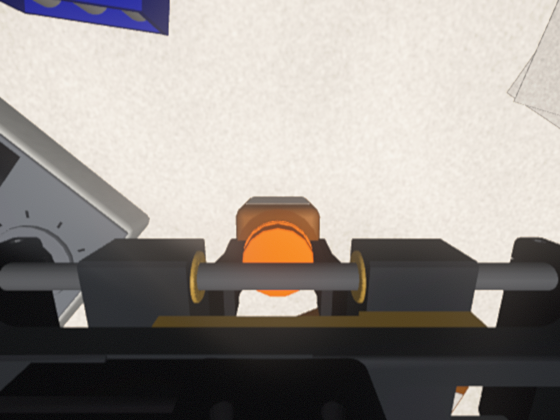

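```bash
python3 -m crank '{"dp":[[0,0,-1],[0,0,-2],[0,0,-3],[0,0,-2],[0,0,0],[0,0,0],[0,0,0],[0,0,0]],"delta_rot":[[0,0,0],[0,0,0],[0,0,0],[0,0,0],[0,0,0],[0,0,0],[0,0,0],[0,0,0]]}' 2 20
python3 -c "
from h import *
goal(.6363,.2865,.24,-78)"
```

```text
time: 6.8
position: [0.608, -0.0837, 0.2358]
tool_rot: [2.44, -1.975, -0.004]
ft_force: [1.4, -0.2, -2.0]
grip_width: 0.429
t 6.8 pos [ 0.608  -0.0837  0.2358] q [-0.51  0.3   0.75  1.58 -0.21  1.35 -1.1 ] yaw -78.0 dyaw -0.0
  dp tool cm [-35.62 -10.48  -0.42]  rot [0.003 0.001 0.   ]
```

```bash
python3 -m crank '{"dp":[[-1.5,-0.4,0],[-3,-0.9,0],[-4,-1.2,0],[-4,-1.2,0],[-4,-1.2,0],[-4,-1.2,0],[-3.5,-1,0],[-2.5,-0.7,0]],"delta_rot":[[0,0,0],[0,0,0],[0,0,0],[0,0,0],[0,0,0],[0,0,0],[0,0,0],[0,0,0]]}'
python3 -m crank '{"dp":[[-2,-0.6,0],[-2,-0.6,0],[-2,-0.6,0],[-1.5,-0.5,0],[-1,-0.4,0],[-0.6,-0.2,0],[0,0,0],[0,0,0]],"delta_rot":[[0,0,0],[0,0,0],[0,0,0],[0,0,0],[0,0,0],[0,0,0],[0,0,0],[0,0,0]]}'
python3 -c "
from h import *
goal(.6363,.2865,.24,-78)
shot('wrist','w4');shot('scene','s4')"
```

```text
time: 7.6
position: [0.6287, 0.1972, 0.2366]
tool_rot: [-2.446, 1.97, 0.004]
ft_force: [-1.2, -0.3, -2.2]
grip_width: 0.432
time: 8.4
position: [0.6397, 0.2851, 0.2376]
tool_rot: [2.44, -1.978, 0.001]
ft_force: [0.1, 0.0, -1.8]
grip_width: 0.429
t 8.4 pos [0.6397 0.2851 0.2376] q [-0.87  0.47  0.59  1.33 -0.26  1.41 -1.65] yaw -78.1 dyaw 0.1
  dp tool cm [-0.2   0.3  -0.24]  rot [ 0.    -0.001 -0.001]
```

View pics/w4.png

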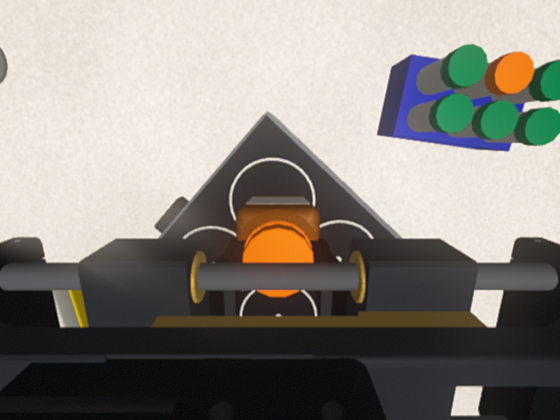

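View pics/s4.png

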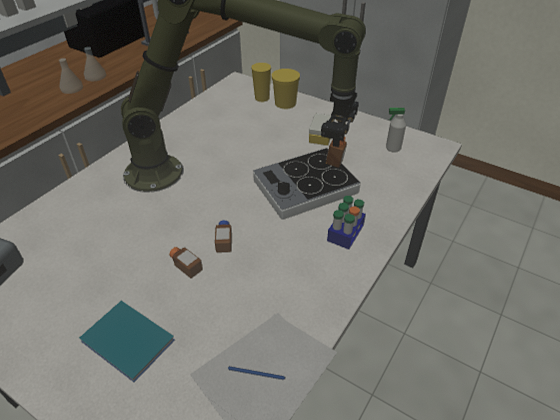

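```bash
python3 - <<'E'
from h import *
i=ctrl.camera_info('wrist')
# project nominal rings
ti=ctrl.camera_info('top')
z=np.array([[177,191],[255,236],[128,271],[208,316]])/3.6+[160,150]
P=cast(ti,z,.062); print(proj(i,P).round(0))
print(cast(i,[[272,158],[230,197],[315,197],[278,317]],.062))
# fit square to 4 ring centres
c=P[:,:2].mean(0); d=(P[0]-P[1]+P[2]-P[3])[:2]; l=(P[2]-P[0]+P[3]-P[1])[:2]
print(c,d/2,l/2,np.linalg.norm(d/2),np.linalg.norm(l/2))
# scene-camera / top refined ring dots
E
```

```text
[[276. 203.]
 [340. 261.]
 [216. 267.]
 [281. 318.]]
[[0.68450366 0.3010128  0.062     ]
 [0.63267198 0.33830705 0.062     ]
 [0.65236025 0.24524734 0.062     ]
 [0.49410174 0.25403579 0.062     ]]
[0.56458695 0.26865012] [0.05242349 0.08956749] [-0.09057855  0.05298779] 0.10378129940785298 0.104938931417987
```

```bash
python3 - <<'E'
from h import *
i=ctrl.camera_info('scene')
z=np.array([[511,93],[554,141],[438,117],[479,164]])/3.+[150,130]-[.33,.33]
P=cast(i,z,.062); print(P.round(4), P.mean(0))
c=P[:,:2].mean(0)
# subpixel: ring white mask fit in scene0
im=cv2.imread('pics/scene0.png'); g=cv2.cvtColor(im,cv2.COLOR_BGR2GRAY).astype(float)
for n,im,inf,zz in [('scene',im,i,z),('top',cv2.imread('pics/top0.png'),ctrl.camera_info('top'),np.array([[177,191],[255,236],[128,271],[208,316]])/3.6+[160,150]-.4)]:
    g=cv2.cvtColor(im,cv2.COLOR_BGR2GRAY).astype(float)
    for u,v in zz:
        u0,v0=int(round(u)),int(round(v)); w=g[v0-3:v0+4,u0-3:u0+4]; w=np.clip(w-np.median(w)-8,0,None)
        yy,xx=np.mgrid[v0-3:v0+4,u0-3:u0+4]; uv=[(w*xx).sum()/w.sum(),(w*yy).sum()/w.sum()]
        print(n,np.round(uv,2),cast(inf,uv,.062)[0].round(4))
E
```

```text
[[0.5481 0.3465 0.062 ]
 [0.6394 0.291  0.062 ]
 [0.4962 0.2546 0.062 ]
 [0.5848 0.204  0.062 ]] [0.56712445 0.27401675 0.062     ]
scene [319.91 160.62] [0.5476 0.3465 0.062 ]
scene [334.25 176.43] [0.6385 0.2921 0.062 ]
scene [295.62 168.58] [0.4958 0.255  0.062 ]
scene [309.27 184.57] [0.5853 0.2028 0.062 ]
top [208.63 202.76] [0.6375 0.2887 0.062 ]
top [230.4  215.24] [0.5848 0.1996 0.062 ]
top [195.26 224.77] [0.5474 0.3416 0.062 ]
top [217.4  237.28] [0.4953 0.2515 0.062 ]
```

```bash
python3 -c "
from h import *
goal(.638,.290,.168,-78)"
python3 -m crank '{"dp":[[-0.5,0.1,1],[0,0,1.5],[0,0,1.5],[0,0,1.2],[0,0,0.8],[0,0,0.5],[0,0,0.3],[0,0,0]],"delta_rot":[[0,0,0],[0,0,0],[0,0,0],[0,0,0],[0,0,0],[0,0,0],[0,0,0],[0,0,0]]}' 
python3 -c "
from h import *
goal(.638,.290,.168,-78)"
```

```text
t 8.5 pos [0.6397 0.285  0.2378] q [-0.87  0.47  0.59  1.33 -0.26  1.41 -1.65] yaw -78.1 dyaw 0.1
  dp tool cm [-0.53  0.06  6.98]  rot [-0.    -0.001 -0.002]
time: 9.3
position: [0.6379, 0.2912, 0.1702]
tool_rot: [-2.441, 1.976, -0.001]
ft_force: [-0.2, 0.3, -2.3]
grip_width: 0.43
t 9.3 pos [0.6379 0.2912 0.1702] q [-0.87  0.51  0.57  1.42 -0.28  1.29 -1.64] yaw -78.0 dyaw -0.0
  dp tool cm [0.12 0.01 0.22]  rot [-0.001  0.     0.   ]
```

```bash
python3 -m crank '{"dp":[[0,0,0.2],[0,0,0.2],[0,0,0.1],[0,0,0.1],[0,0,0],[0,0,0],[0,0,0],[0,0,0]],"delta_rot":[[0,0,0],[0,0,0],[0,0,0],[0,0,0],[0,0,0],[0,0,0],[0,0,0],[0,0,0]]}' 
python3 -c "
from h import *
i,im=shot('scene','s5'); cv2.imwrite('pics/s5z.png',cv2.resize(im[100:230,240:400],None,fx=4.5,fy=4.5))"
```

```text
time: 10.1
position: [0.6399, 0.2917, 0.1698]
tool_rot: [-2.436, 1.972, -0.005]
ft_force: [-3.3, -2.4, 16.0]
grip_width: 0.432
```

View pics/s5z.png

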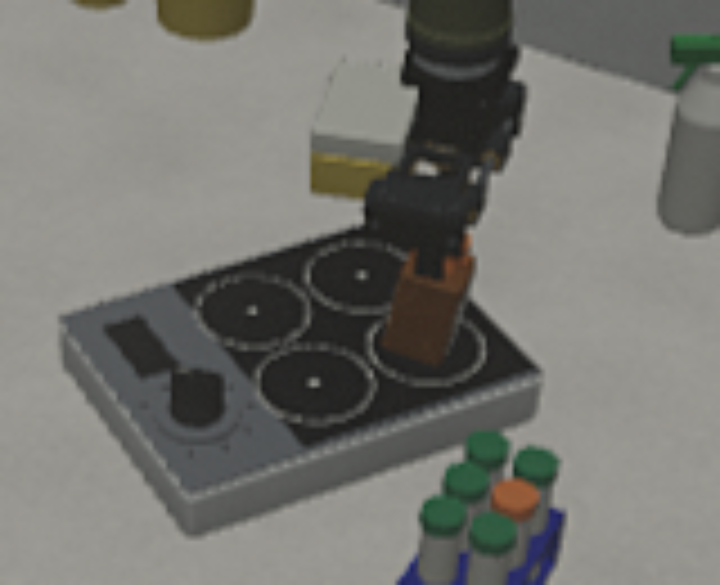

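```bash
python3 - <<'E'
from h import *
i=ctrl.camera_info('scene')
P=np.array([[.64,.2917,.062],[.64,.2917,.062+.084],[.638,.290,.062],[.638,.29,.172]])
print(((proj(i,P)-[240,100])*4.5).round(0))
shot('wrist','w5')
E
```

```text
[[426. 345.]
 [434. 261.]
 [422. 345.]
 [433. 235.]]
```

View pics/w5.png

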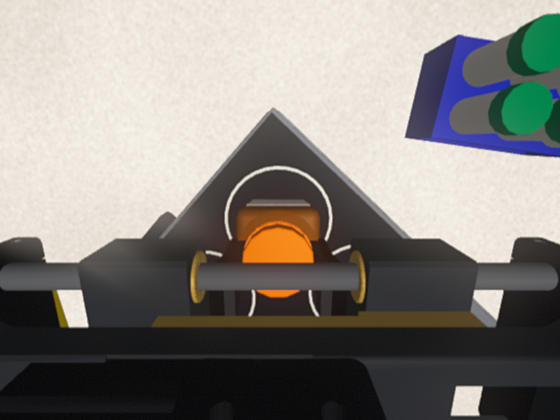

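```bash
python3 -m crank '{"dp":[[0,0,0],[0,0,0],[0,0,0],[0,0,0],[0,0,0],[0,0,0],[0,0,0],[0,0,0]],"delta_rot":[[0,0,0],[0,0,0],[0,0,0],[0,0,0],[0,0,0],[0,0,0],[0,0,0],[0,0,0]]}' 2 3
python3 -c "
from h import *
i,im=shot('scene','s6'); cv2.imwrite('pics/s6z.png',cv2.resize(im[100:230,240:400],None,fx=4.5,fy=4.5))"
```

```text
time: 11.0
position: [0.6391, 0.2915, 0.1688]
tool_rot: [-2.437, 1.973, -0.003]
ft_force: [-3.6, -1.2, 13.7]
grip_width: 0.432
```

View pics/s6z.png

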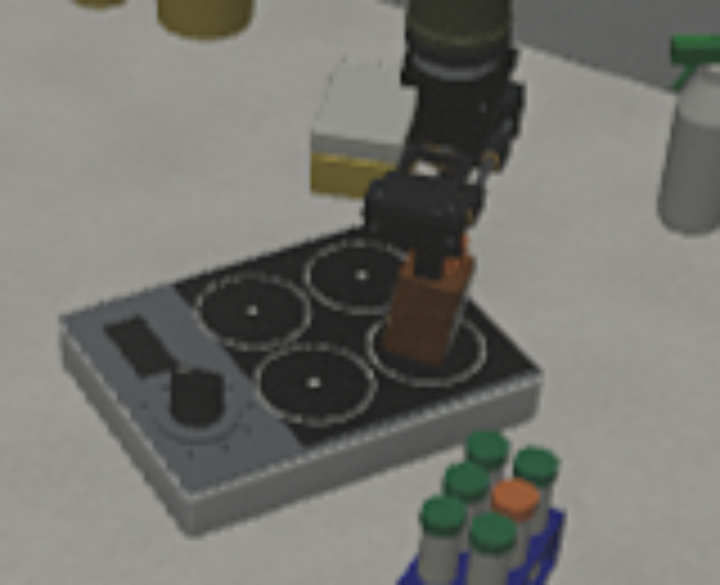

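```bash
python3 -m crank '{"dp":[[0,0,-0.2],[0,0,-0.1],[0,0,0],[0,0,0],[0,0,0],[0,0,0],[0,0,0],[0,0,0]],"delta_rot":[[0,0,0],[0,0,0],[0,0,0],[0,0,0],[0,0,0],[0,0,0],[0,0,0],[0,0,0]]}' 5.5
python3 -c "
from h import *
i,im=shot('scene','s7'); cv2.imwrite('pics/s7z.png',cv2.resize(im[100:230,240:400],None,fx=4.5,fy=4.5))
shot('wrist','w7')"
```

```text
time: 11.85
position: [0.6373, 0.2912, 0.1665]
tool_rot: [2.442, -1.977, -0.0]
ft_force: [-1.1, 1.0, -0.1]
grip_width: 0.631
```

View pics/s7z.png

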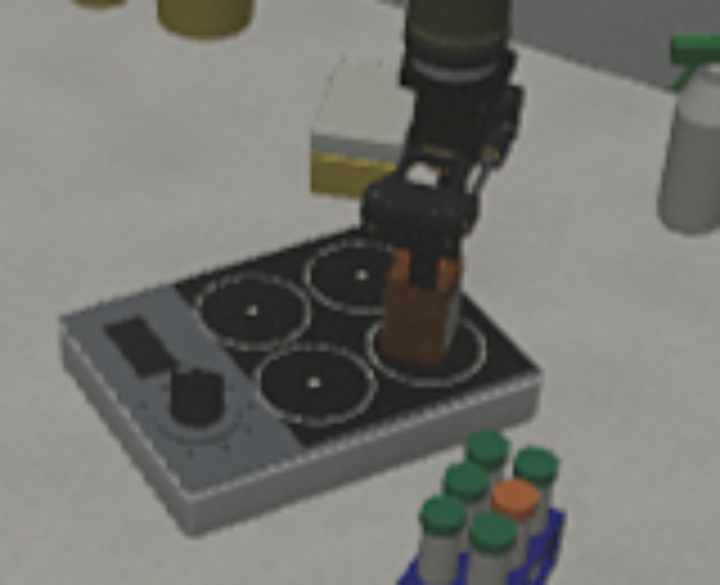

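View pics/w7.png

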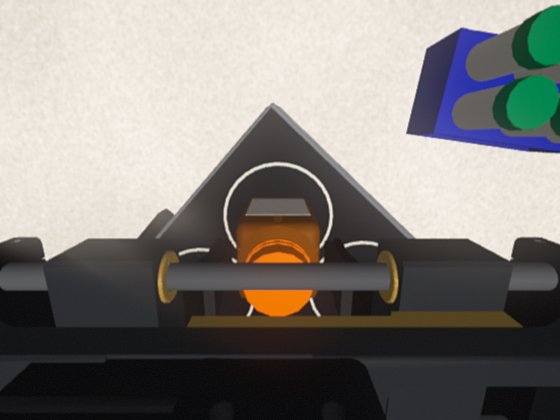

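```bash
python3 - <<'E'
from h import *
i=ctrl.camera_info('wrist')
print(cast(i,[[279,253],[279,315],[243,284],[315,284]],.172).round(4))
print(cast(i,[[279,197],[263,199],[301,199]],.146).round(4))
print(proj(i,[[.628,.289,.172]]))
im=cv2.imread('pics/w7.png'); cv2.imwrite('pics/w7z.png',cv2.resize(im[180:330,200:360],None,fx=4,fy=4))
goal(.638,.290,.168,-78)
E
```

```text
[[0.6491 0.2933 0.172 ]
 [0.6139 0.2857 0.172 ]
 [0.6281 0.3081 0.172 ]
 [0.636  0.2711 0.172 ]]
[[0.6724 0.2982 0.146 ]
 [0.6693 0.3069 0.146 ]
 [0.6739 0.2855 0.146 ]]
[[278.5001943 290.969296 ]]
t 11.95 pos [0.6374 0.2911 0.1665] q [-0.87  0.51  0.57  1.42 -0.28  1.29 -1.64] yaw -78.0 dyaw -0.0
  dp tool cm [ 0.12 -0.04 -0.15]  rot [-0. -0.  0.]
```

View pics/w7z.png

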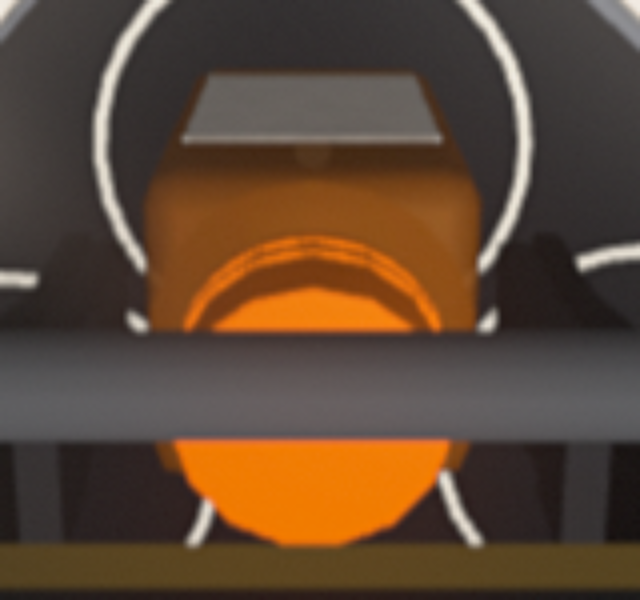

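```bash
python3 - <<'E'
from h import *
i=ctrl.camera_info('wrist')
im=cv2.imread('pics/w7.png');hsv=cv2.cvtColor(im,cv2.COLOR_BGR2HSV)
m=(hsv[...,1]<60)&(hsv[...,2]>150); m[:150]=0; m[255:]=0; m[:,:220]=0; m[:,338:]=0
for s,c,mm in comps(m,40):
    P=cast(i,np.argwhere(mm)[:,::-1],.062)[:,:2]
    A=np.c_[2*P,np.ones(len(P))]; x=np.linalg.lstsq(A,(P**2).sum(1),rcond=None)[0]
    print(s,x[:2],np.sqrt(x[2]+x[:2]@x[:2]))
E
```

```text
[220 150  10  12  70] [0.68142675 0.34699296] 0.0034229775109097106
[324 150  14  14 109] [0.6994283  0.25883377] 0.004425785555867842
[224 162 109  86 760] [0.63780078 0.29153937] 0.04691951474070418
```

```bash
python3 -m crank '{"dp":[[0,0,-1],[0,0,-2],[0,0,-3],[0,0,-3],[0,0,-1],[0,0,0],[0,0,0],[0,0,0]],"delta_rot":[[0,0,0],[0,0,0],[0,0,0],[0,0,0],[0,0,0],[0,0,0],[0,0,0],[0,0,0]]}' 6.5 8
python3 -c "
from h import *
goal(.38,-.282,.24,-101)
i,im=shot('scene','s8'); cv2.imwrite('pics/s8z.png',cv2.resize(im[100:300,150:400],None,fx=3,fy=3))"
```

```text
time: 12.75
position: [0.6365, 0.2911, 0.2646]
tool_rot: [2.44, -1.975, -0.002]
ft_force: [-0.1, -0.0, -0.8]
grip_width: 0.746
t 12.75 pos [0.6365 0.2911 0.2646] q [-0.87  0.46  0.59  1.29 -0.25  1.46 -1.66] yaw -78.0 dyaw -23.0
  dp tool cm [50.7  37.02  2.6 ]  rot [ 0.003 -0.001  0.402]
```

View pics/s8z.png

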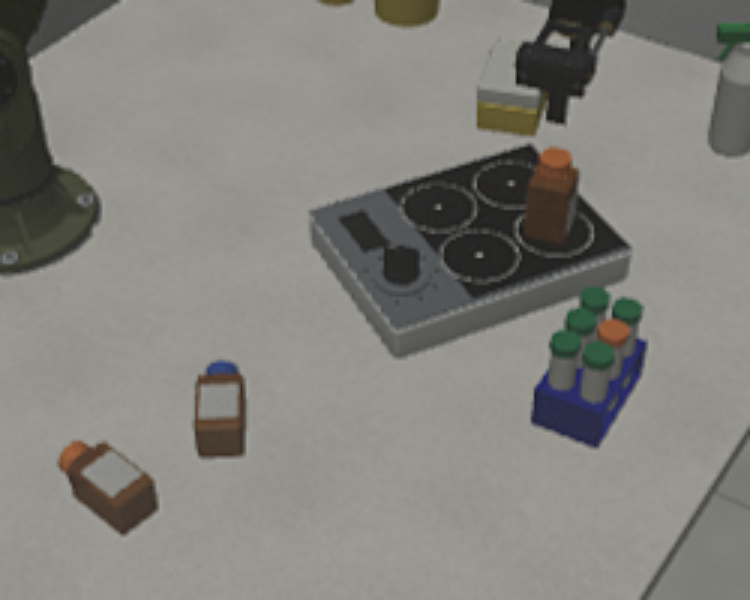

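```bash
python3 -m crank '{"dp":[[2,1.5,0],[3.7,2.7,0],[3.7,2.7,0],[3.7,2.7,0],[3.7,2.7,0],[3.7,2.7,0],[3.7,2.7,0],[3.7,2.7,0]],"delta_rot":[[0,0,0],[0,0,0],[0,0,0],[0,0,0],[0,0,0],[0,0,0],[0,0,0],[0,0,0]]}' 
python3 -m crank '{"dp":[[3.7,2.7,0.5],[3.7,2.7,0.5],[3.7,2.7,0.5],[3.7,2.7,0.5],[3.7,2.7,0.5],[3,2.2,0],[1.3,1,0],[0,0,0]],"delta_rot":[[0,0,0],[0,0,0],[0,0,0],[0,0,0.08],[0,0,0.08],[0,0,0.08],[0,0,0.08],[0,0,0.08]]}' 
python3 -c "
from h import *
goal(.38,-.282,.24,-101)
shot('wrist','w8')"
```

```text
time: 13.6
position: [0.4944, -0.0257, 0.2656]
tool_rot: [2.442, -1.976, -0.002]
ft_force: [0.0, -1.4, 0.4]
grip_width: 0.747
time: 14.4
position: [0.3658, -0.2778, 0.2409]
tool_rot: [-1.99, 2.431, 0.002]
ft_force: [0.5, 0.7, 0.3]
grip_width: 0.75
t 14.4 pos [ 0.3658 -0.2778  0.2409] q [-0.48 -0.23  0.96  1.93  0.19  1.35 -1.34] yaw -101.4 dyaw 0.4
  dp tool cm [ 0.13 -1.48  0.09]  rot [ 0.001  0.001 -0.007]
```

View pics/w8.png

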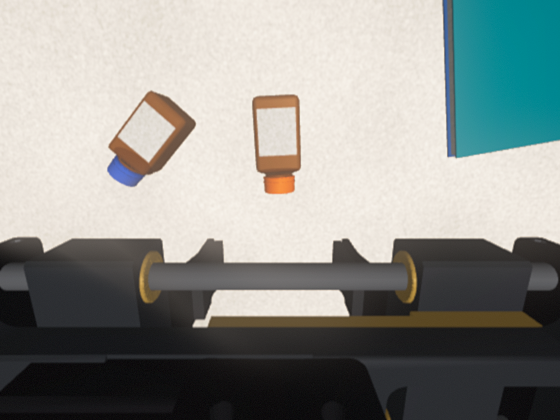

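```bash
python3 - <<'E'
from h import *
i=ctrl.camera_info('wrist')
p=cast(i,[[276,98],[279.5,173],[279.5,183],[279.5,192]],.045); print(p)
d=p[2]-p[0]; print(np.degrees(np.arctan2(d[1],d[0])))
u=d/np.linalg.norm(d); b=cast(i,[[276,98]],.05)[0]; c=b+u*.0985; print(c)
goal(c[0],c[1],.026,np.degrees(np.arctan2(d[1],d[0]))+90)
E
```

```text
[[ 0.47515301 -0.29557171  0.045     ]
 [ 0.39415313 -0.28327691  0.045     ]
 [ 0.38265773 -0.28097823  0.045     ]
 [ 0.37213835 -0.27887472  0.045     ]]
171.03404665570005
[ 0.37726003 -0.28013657  0.05      ]
t 14.45 pos [ 0.3669 -0.2764  0.2408] q [-0.48 -0.22  0.96  1.93  0.19  1.35 -1.35] yaw -101.4 dyaw 2.5
  dp tool cm [ 0.19 -1.11 21.48]  rot [ 0.001  0.001 -0.043]
```

```bash
python3 -m crank '{"dp":[[0.2,-1.35,2],[0,0,4],[0,0,4],[0,0,4],[0,0,3],[0,0,2.5],[0,0,1.5],[0,0,0.4]],"delta_rot":[[0,0,-0.04],[0,0,0],[0,0,0],[0,0,0],[0,0,0],[0,0,0],[0,0,0],[0,0,0]]}' 6.5 6
python3 -c "
from h import *
goal(.379,-.2805,.026,-99)"
```

```text
time: 15.25
position: [0.3793, -0.2787, 0.0253]
tool_rot: [2.048, -2.378, -0.006]
ft_force: [0.1, 0.8, 0.2]
grip_width: 0.745
t 15.25 pos [ 0.3793 -0.2787  0.0253] q [-0.37  0.3   1.05  2.13 -0.33  0.89 -0.84] yaw -98.5 dyaw -0.5
  dp tool cm [ 0.18  0.01 -0.07]  rot [0.005 0.    0.008]
```

```bash
python3 -m crank '{"dp":[[0.1,0,0],[0,0,0],[0,0,0],[0,0,0],[0,0,0],[0,0,0],[0,0,-0.5],[0,0,-1]],"delta_rot":[[0,0,0],[0,0,0],[0,0,0],[0,0,0],[0,0,0],[0,0,0],[0,0,0],[0,0,0]]}' 2 6
python3 -m crank '{"dp":[[0,0,-1.5],[0,0,-1.5],[0,0,-1.5],[0,0,-1.5],[0,0,-2],[0,0,-2],[0,0,-2],[0,0,0]],"delta_rot":[[0,0,0],[0,0,0],[0,0,0],[0,0,0],[0,0,0],[0,0,0],[0,0,0],[0,0,0]]}'
python3 -c "
from h import *
goal(.379,-.2805,.026,-99)
i,im=shot('scene','s9'); cv2.imwrite('pics/s9z.png',cv2.resize(im[130:330,100:350],None,fx=3,fy=3))
shot('wrist','w9')"
```

```text
time: 16.05
position: [0.3803, -0.2805, 0.0424]
tool_rot: [2.048, -2.381, -0.002]
ft_force: [0.4, -0.8, -2.1]
grip_width: 0.434
time: 16.85
position: [0.3822, -0.2817, 0.1646]
tool_rot: [-2.046, 2.379, -0.005]
ft_force: [1.6, -0.0, -2.4]
grip_width: 0.435
t 16.85 pos [ 0.3822 -0.2817  0.1646] q [-0.57 -0.07  1.14  2.    0.07  1.16 -1.18] yaw -98.6 dyaw -0.4
  dp tool cm [-0.05  0.4  13.86]  rot [-0.005  0.001  0.007]
```

View pics/s9z.png

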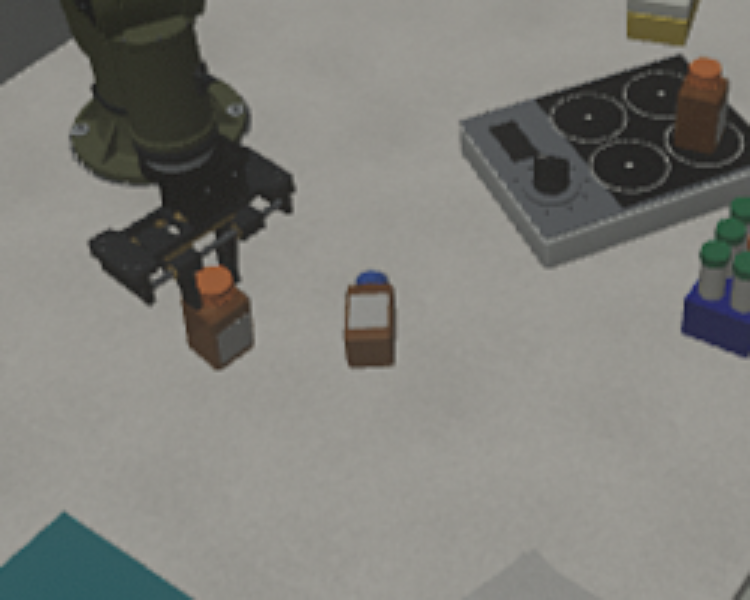

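View pics/w9.png

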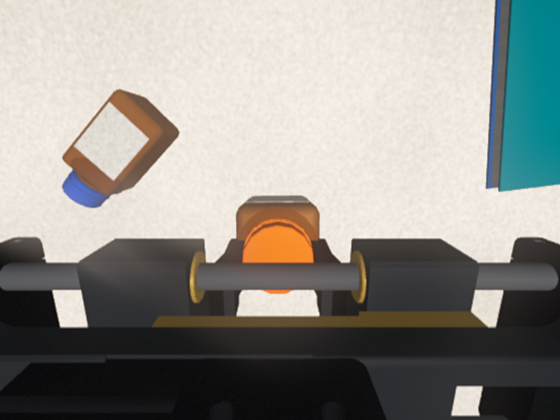

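```bash
python3 -m crank '{"dp":[[-1,-0.4,-1],[-2.5,-1.1,-1.5],[-2.7,-1.3,-1.5],[-2.7,-1.3,-1.5],[-2.7,-1.3,-1.5],[-2.7,-1.3,-1.5],[-2.7,-1.3,-1.5],[-2.7,-1.3,-1.5]],"delta_rot":[[0,0,0],[0,0,0],[0,0,0],[0,0,0],[0,0,0],[0,0,0],[0,0,0],[0,0,0]]}' 2 12
python3 -c "
from h import *
goal(.547,.344,.28,-99)
goal(.547,.344,.28,-64)"
```

```text
time: 17.75
position: [0.5021, -0.0989, 0.2761]
tool_rot: [2.046, -2.38, -0.003]
ft_force: [0.8, -0.4, -2.3]
grip_width: 0.43
t 17.75 pos [ 0.5021 -0.0989  0.2761] q [-0.74 -0.02  0.88  1.76  0.01  1.4  -1.58] yaw -98.6 dyaw -0.4
  dp tool cm [-44.46   2.19  -0.43]  rot [ 0.003 -0.001  0.007]
t 17.75 pos [ 0.5021 -0.0989  0.2761] q [-0.74 -0.02  0.88  1.76  0.01  1.4  -1.58] yaw -98.6 dyaw 34.6
  dp tool cm [-44.46   2.19  -0.43]  rot [ 0.004  0.    -0.604]
```

```bash
python3 -m crank '{"dp":[[-3,0.1,0],[-4.5,0.2,0],[-4.5,0.2,0],[-4.5,0.2,0],[-4.5,0.2,0],[-4.5,0.2,0],[-4.5,0.2,0],[-4.5,0.2,0]],"delta_rot":[[0,0,0],[0,0,0],[0,0,0],[0,0,0],[0,0,0],[0,0,0],[0,0,0],[0,0,0]]}' 2 12
python3 -m crank '{"dp":[[-4,0.2,0],[-3,0.2,0],[-2,0.1,0],[-1,0,0],[0,0,0],[0,0,0],[0,0,0],[0,0,0]],"delta_rot":[[0,0,0],[0,0,0],[0,0,0],[0,0,0],[0,0,-0.1],[0,0,-0.1],[0,0,-0.1],[0,0,-0.1]]}'
python3 -c "
from h import *
goal(.547,.344,.28,-76)
shot('wrist','w10')"
```

```text
time: 18.55
position: [0.5385, 0.2447, 0.2748]
tool_rot: [2.046, -2.379, -0.001]
ft_force: [-0.3, -0.7, -2.3]
grip_width: 0.434
time: 19.35
position: [0.5493, 0.3413, 0.2758]
tool_rot: [2.481, -1.923, -0.0]
ft_force: [-0.3, -0.5, -2.6]
grip_width: 0.434
t 19.35 pos [0.5493 0.3413 0.2758] q [-1.    0.32  0.52  1.42 -0.16  1.44 -1.8 ] yaw -75.6 dyaw -0.4
  dp tool cm [-0.32  0.16 -0.42]  rot [ 0.003 -0.002  0.008]
```

View pics/w10.png

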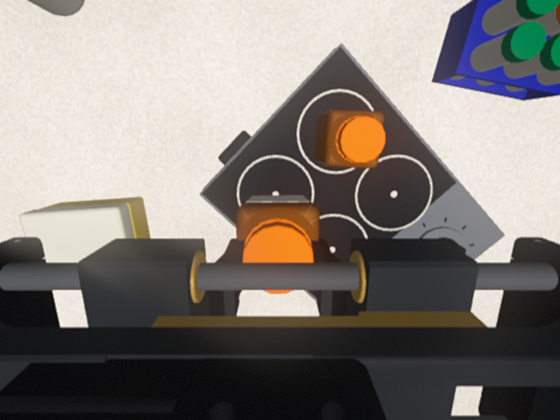

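```bash
python3 -c "
from h import *
i=ctrl.camera_info('wrist'); print(cast(i,[[275.5,192],[393.5,194],[332.5,249.5]],.062))"
python3 -m crank '{"dp":[[-0.3,-0.4,1.5],[0,0,2],[0,0,2],[0,0,1.6],[0,0,1.3],[0,0,1],[0,0,0.7],[0,0,0.3]],"delta_rot":[[0,0,0],[0,0,0],[0,0,0],[0,0,0],[0,0,0],[0,0,0],[0,0,0],[0,0,0]]}'
python3 -c "
from h import *
goal(.547,.344,.165,-76)
i,im=shot('scene','s11'); cv2.imwrite('pics/s11z.png',cv2.resize(im[100:230,240:400],None,fx=4.5,fy=4.5))"
```

```text
[[0.55076602 0.34455027 0.062     ]
 [0.58566074 0.20132192 0.062     ]
 [0.49553684 0.25280079 0.062     ]]
time: 20.2
position: [0.5523, 0.3468, 0.173]
tool_rot: [2.48, -1.927, -0.0]
ft_force: [0.4, 0.2, -2.1]
grip_width: 0.432
t 20.2 pos [0.5523 0.3468 0.173 ] q [-0.99  0.39  0.5   1.55 -0.19  1.25 -1.78] yaw -75.7 dyaw -0.3
  dp tool cm [0.14 0.58 0.8 ]  rot [ 0.    -0.     0.005]
```

View pics/s11z.png

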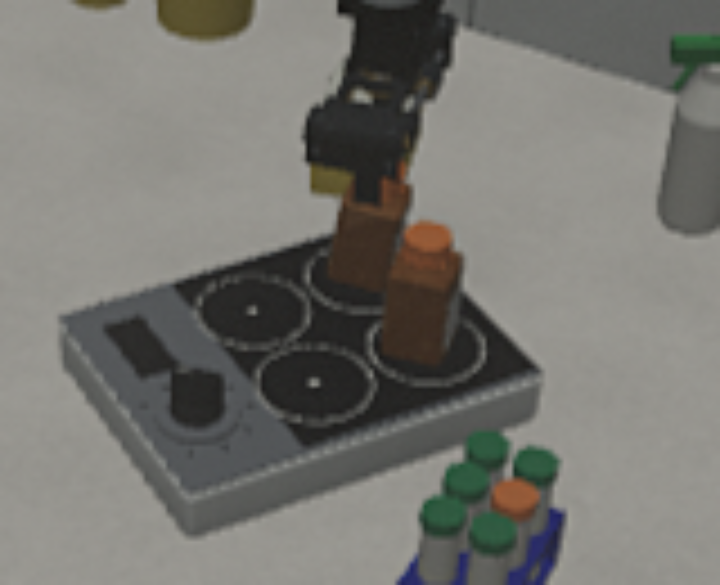

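```bash
python3 -m crank '{"dp":[[0,0,0.3],[0,0,0.2],[0,0,0.2],[0,0,0],[0,0,0],[0,0,0],[0,0,0],[0,0,0]],"delta_rot":[[0,0,0],[0,0,0],[0,0,0],[0,0,0],[0,0,0],[0,0,0],[0,0,0],[0,0,0]]}' 2 6
python3 -c "
from h import *
goal(.549,.3445,.165,-76)"
```

```text
time: 21.05
position: [0.5537, 0.3475, 0.1694]
tool_rot: [-2.477, 1.925, -0.002]
ft_force: [-1.0, 0.3, 5.3]
grip_width: 0.431
t 21.05 pos [0.5537 0.3475 0.1694] q [-0.99  0.39  0.5   1.56 -0.2   1.24 -1.78] yaw -75.7 dyaw -0.3
  dp tool cm [0.18 0.53 0.44]  rot [-0.004  0.002  0.005]
```

Contact; release and look.

```bash
python3 -m crank '{"dp":[[0,0,0],[0,0,0],[0,0,0],[0,0,0],[0,0,0],[0,0,0],[0,0,0],[0,0,0]],"delta_rot":[[0,0,0],[0,0,0],[0,0,0],[0,0,0],[0,0,0],[0,0,0],[0,0,0],[0,0,0]]}' 5.5 6
python3 -c "
from h import *
goal(.549,.3445,.165,-76)
i,im=shot('wrist','w12'); cv2.imwrite('pics/w12z.png',cv2.resize(im[90:330,160:480],None,fx=2.5,fy=2.5))"
```

```text
time: 21.85
position: [0.5524, 0.3469, 0.1665]
tool_rot: [-2.481, 1.927, -0.0]
ft_force: [-1.1, -0.1, -0.2]
grip_width: 0.629
t 21.85 pos [0.5524 0.3469 0.1665] q [-0.99  0.4   0.5   1.56 -0.2   1.24 -1.78] yaw -75.7 dyaw -0.3
  dp tool cm [0.14 0.38 0.15]  rot [-0.     0.     0.005]
```

View pics/w12z.png

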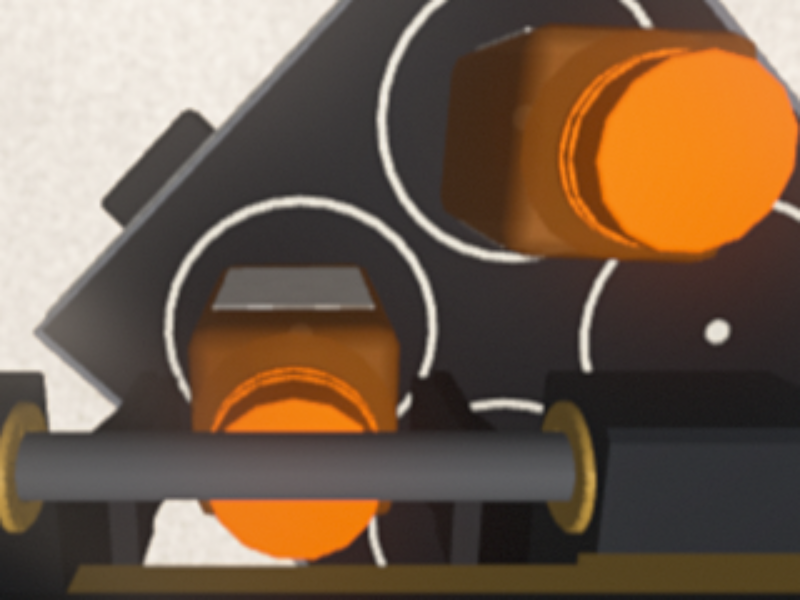

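```bash
cat >> h.py <<'E'
def ringfit(i,im,box):
    hsv=cv2.cvtColor(im,cv2.COLOR_BGR2HSV)
    m=(hsv[...,1]<60)&(hsv[...,2]>150); k=np.zeros_like(m); u0,v0,u1,v1=box; k[v0:v1,u0:u1]=1
    for s,c,mm in comps(m&k,150):
        P=cast(i,np.argwhere(mm)[:,::-1],.062)[:,:2]
        x=np.linalg.lstsq(np.c_[2*P,np.ones(len(P))],(P**2).sum(1),rcond=None)[0]
        print("ring",x[:2].round(4),"r",np.sqrt(x[2]+x[:2]@x[:2]).round(4))
E
python3 - <<'E'
from h import *
i=ctrl.camera_info('wrist'); im=cv2.imread('pics/w12.png')
p=cast(i,[[278.4,249],[278.4,313.6]],.172); print(p,p.mean(0))
ringfit(i,im,(220,165,340,255))
E
```

```text
[[0.56605179 0.35023949 0.172     ]
 [0.5299676  0.34098561 0.172     ]] [0.5480097  0.34561255 0.172     ]
ring [0.548  0.3441] r 0.0469
```

```bash
python3 -m crank '{"dp":[[0,0,-1],[0,0,-3],[0,0,-3],[0,0,-3],[2,1,0],[4,1.9,0],[4.5,2.1,0],[4.5,2.1,0]],"delta_rot":[[0,0,0],[0,0,0],[0,0,0],[0,0,0],[0,0,0],[0,0,0],[0,0,0],[0,0,0]]}' 6.5 6
python3 -m crank '{"dp":[[4.5,2.1,0],[4.5,2.1,0],[4.5,2.1,0],[4.5,2.1,0],[4.5,2.1,0],[3,1.5,0],[1.5,1,0],[0,0,0]],"delta_rot":[[0,0,0],[0,0,0],[0,0,0],[0,0,0],[0,0,0],[0,0,0],[0,0,0],[0,0,-0.14]]}'
python3 -m crank '{"dp":[[0,0,0],[0,0,0],[0,0,0],[0,0,0],[0,0,0],[0,0,0],[0,0,0],[0,0,0]],"delta_rot":[[0,0,-0.14],[0,0,-0.14],[0,0,-0.14],[0,0,-0.14],[0,0,-0.14],[0,0,-0.14],[0,0,-0.14],[0,0,-0.14]]}'
python3 -m crank '{"dp":[[0,0,0],[0,0,0],[0,0,0],[0,0,0],[0,0,0],[0,0,0],[0,0,0],[0,0,0]],"delta_rot":[[0,0,-0.14],[0,0,-0.14],[0,0,-0.14],[0,0,-0.14],[0,0,-0.14],[0,0,0],[0,0,0],[0,0,0]]}'
python3 -c "
from h import *
goal(.46,-.11,.24,36.5)
shot('wrist','w13')"
```

```text
time: 22.7
position: [0.5204, 0.1823, 0.2674]
tool_rot: [-2.481, 1.926, -0.001]
ft_force: [1.0, -0.0, 1.1]
grip_width: 0.747
time: 23.5
position: [0.4608, -0.1126, 0.2673]
tool_rot: [-2.606, 1.751, -0.001]
ft_force: [-0.9, 0.4, 0.1]
grip_width: 0.748
time: 24.3
position: [0.4618, -0.1086, 0.267]
tool_rot: [-3.14, 0.084, -0.001]
ft_force: [0.2, -1.0, -0.5]
grip_width: 0.746
time: 25.1
position: [0.4615, -0.1093, 0.2667]
tool_rot: [-2.983, -0.984, -0.0]
ft_force: [0.0, 0.1, -0.5]
grip_width: 0.745
t 25.1 pos [ 0.4615 -0.1093  0.2667] q [-0.98 -0.22  1.03  1.86  0.19  1.4   0.65] yaw 36.5 dyaw -0.0
  dp tool cm [-0.16 -0.04  2.67]  rot [-0. -0.  0.]
```

View pics/w13.png

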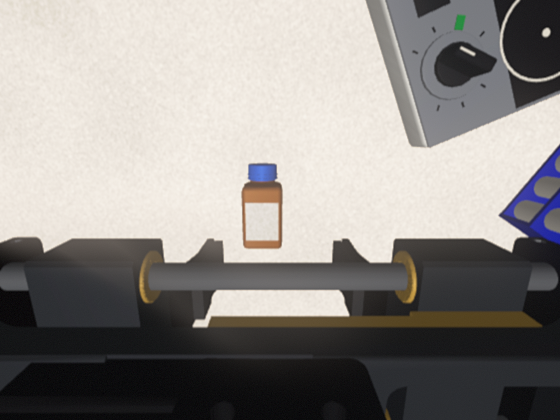

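```bash
python3 - <<'E'
from h import *
i=ctrl.camera_info('wrist'); print(i['xyz'])
p=cast(i,[[262,246],[262.5,181],[262.5,172],[262.5,164]],.045); print(p)
d=p[2]-p[0]; a=np.degrees(np.arctan2(d[1],d[0]));print(a)
u=d/np.linalg.norm(d); b=cast(i,[[262,246]],.015)[0]; print(b, b+u*.1)
b=cast(i,[[262.5,164]],.045)[0]; c=b-u*.010; print(c,np.hypot(c[0],c[1]))
goal(c[0],c[1],.026,a+90)
E
```

```text
[ 0.42089782 -0.05400419  0.41047572]
[[ 0.48845827 -0.17931208  0.045     ]
 [ 0.43789646 -0.10809952  0.045     ]
 [ 0.4312725  -0.09891982  0.045     ]
 [ 0.42547022 -0.09087884  0.045     ]]
125.42555190502688
[ 0.49400396 -0.18959795  0.015     ] [ 0.4360395  -0.10811101  0.015     ]
[ 0.43126667 -0.09902753  0.045     ] 0.44248998992303745
t 25.15 pos [ 0.4615 -0.1095  0.2667] q [-0.98 -0.22  1.03  1.86  0.19  1.4   0.65] yaw 36.5 dyaw -1.1
  dp tool cm [-1.81 -2.65 24.07]  rot [ 0.    -0.     0.019]
```

```bash
python3 -m crank '{"dp":[[0,0,3],[0,0,4],[0,0,4],[-0.8,-1.2,2],[-1,-1.3,1],[0,0,1],[0,0,0],[0,0,0]],"delta_rot":[[0,0,0.02],[0,0,0],[0,0,0],[0,0,0],[0,0,0],[0,0,0],[0,0,0],[0,0,0]]}' 6.5 6
python3 -c "
from h import *
goal(.432,-.1005,.026,35.4)"
```

```text
time: 25.95
position: [0.4334, -0.1003, 0.1172]
tool_rot: [2.992, 0.955, 0.002]
ft_force: [0.0, 0.1, 0.5]
grip_width: 0.746
t 25.95 pos [ 0.4334 -0.1003  0.1172] q [-1.   -0.11  1.14  2.12  0.11  1.07  0.71] yaw 35.4 dyaw -0.0
  dp tool cm [-0.13 -0.08  9.12]  rot [ 0.002 -0.001  0.   ]
```

```bash
python3 -c "
from h import *
i,im=shot('wrist','w14')"
python3 -m crank '{"dp":[[-0.1,-0.1,2],[0,0,2],[0,0,2],[0,0,1.3],[0,0,1],[0,0,0.6],[0,0,0.2],[0,0,0]],"delta_rot":[[0,0,0],[0,0,0],[0,0,0],[0,0,0],[0,0,0],[0,0,0],[0,0,0],[0,0,0]]}' 6.5 6
python3 -c "
from h import *
goal(.432,-.1005,.026,35.4)
shot('wrist','w15')"
```

```text
time: 26.8
position: [0.4315, -0.0998, 0.0259]
tool_rot: [2.992, 0.957, 0.001]
ft_force: [-0.3, -0.7, 0.3]
grip_width: 0.748
t 26.8 pos [ 0.4315 -0.0998  0.0259] q [-0.87  0.21  1.12  2.2  -0.26  0.86  1.03] yaw 35.5 dyaw -0.1
  dp tool cm [ 0.01  0.09 -0.01]  rot [ 0.001 -0.     0.001]
```

View pics/w15.png

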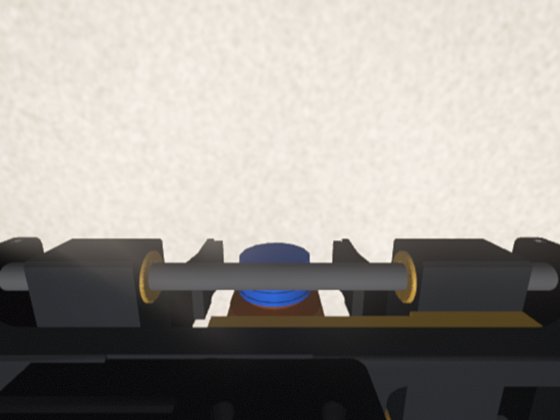

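```bash
python3 -m crank '{"dp":[[0,0,0],[0,0,0],[0,0,0],[0,0,0],[0,0,0],[0,0,0],[0,0,-0.5],[0,0,-1]],"delta_rot":[[0,0,0],[0,0,0],[0,0,0],[0,0,0],[0,0,0],[0,0,0],[0,0,0],[0,0,0]]}' 2 6
python3 -m crank '{"dp":[[0,0,-1.5],[0,0,-1.5],[0,0,-1.5],[0.3,0.4,-1.5],[0.3,0.4,-2],[0.4,0.5,-2],[0.4,0.5,-2],[0,0,0]],"delta_rot":[[0,0,0],[0,0,0],[0,0,0],[0,0,0],[0,0,0],[0,0,0],[0,0,0],[0,0,0]]}'
python3 -c "
from h import *
goal(.46,-.1,.26,35.4)
i,im=shot('scene','s16'); cv2.imwrite('pics/s16z.png',cv2.resize(im[130:330,100:350],None,fx=3,fy=3))
shot('wrist','w16')"
```

```text
time: 27.65
position: [0.4302, -0.1, 0.0404]
tool_rot: [2.992, 0.956, -0.003]
ft_force: [0.4, -0.8, -0.7]
grip_width: 0.433
time: 28.45
position: [0.4548, -0.1067, 0.1626]
tool_rot: [2.992, 0.956, 0.008]
ft_force: [1.1, 0.5, -2.9]
grip_width: 0.436
t 28.45 pos [ 0.4548 -0.1067  0.1626] q [-0.99 -0.11  1.13  2.02  0.11  1.16  0.71] yaw 35.4 dyaw -0.0
  dp tool cm [ 0.85 -0.22 -9.74]  rot [ 0.002 -0.004  0.001]
```

View pics/s16z.png

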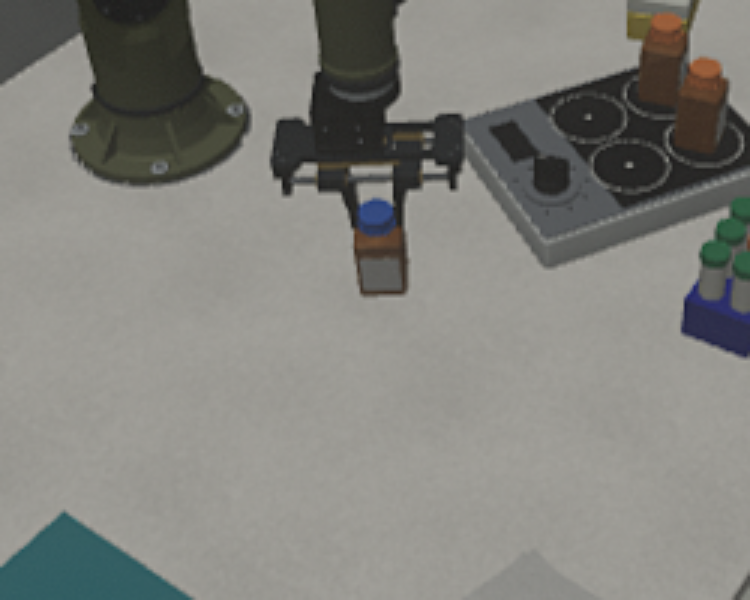

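View pics/w16.png

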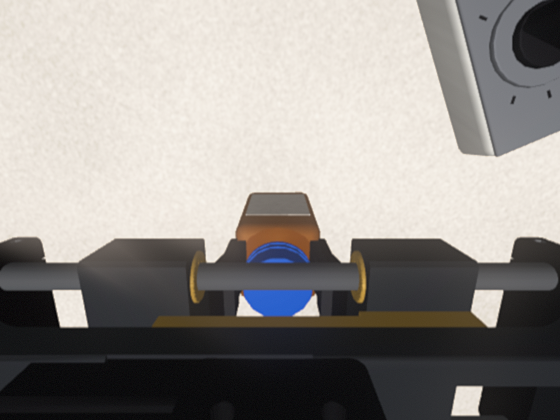

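```bash
python3 -m crank '{"dp":[[0.5,-0.1,-1],[0.9,-0.2,-1.5],[1,-0.2,-1.5],[1,-0.2,-1.5],[1,-0.2,-1.5],[1,-0.3,-1.5],[0.8,-0.2,-1.3],[0.4,-0.1,-0.7]],"delta_rot":[[0,0,0],[0,0,0],[0,0,0],[0,0,0],[0,0,0],[0,0,0],[0,0,0],[0,0,0]]}' 2 12
python3 -m crank '{"dp":[[1.3,-1.9,0],[2,-2.9,0],[2.4,-3.5,0],[2.4,-3.5,0],[2.4,-3.5,0],[2.4,-3.5,0],[2,-2.9,0],[1.3,-1.9,0]],"delta_rot":[[0,0,0],[0,0,0],[0,0,0],[0,0,0],[0,0,0],[0,0,0],[0,0,0],[0,0,0]]}'
python3 -c "
from h import *
goal(.4955,.253,.26,35.4)
i,im=shot('wrist','w17')"
```

```text
time: 29.35
position: [0.4983, -0.0547, 0.2662]
tool_rot: [2.991, 0.958, 0.0]
ft_force: [0.4, 0.4, -2.3]
grip_width: 0.427
time: 30.15
position: [0.4916, 0.2337, 0.2647]
tool_rot: [2.991, 0.962, -0.003]
ft_force: [-1.1, 0.6, -3.0]
grip_width: 0.435
t 30.15 pos [0.4916 0.2337 0.2647] q [-1.25  0.1   0.81  1.7  -0.07  1.37  0.2 ] yaw 35.7 dyaw -0.3
  dp tool cm [ 1.44 -1.34  0.47]  rot [-0.     0.002  0.004]
```

View pics/w17.png

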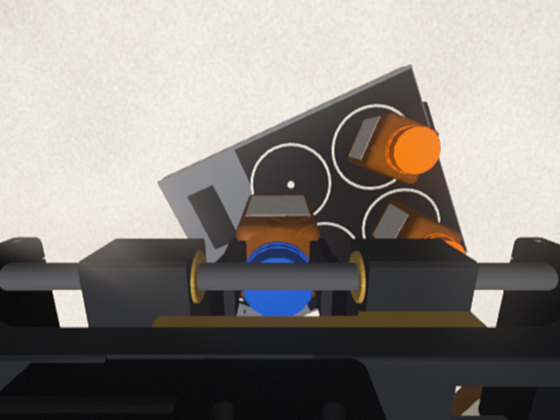

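```bash
python3 -c "
from h import *
i=ctrl.camera_info('wrist'); print(cast(i,[[465,402],[290.5,184.5]],.03)); print(cast(i,[[290.5,184.5]],.062))
i,im=shot('top','t18')
cv2.imwrite('pics/t18z.png',cv2.resize(im[120:380,60:460],None,fx=2,fy=2))"
```

```text
[[0.93960019 0.13575141 0.03      ]
 [0.50030815 0.2549552  0.03      ]]
[[0.49616815 0.25819612 0.062     ]]
```

View pics/t18z.png

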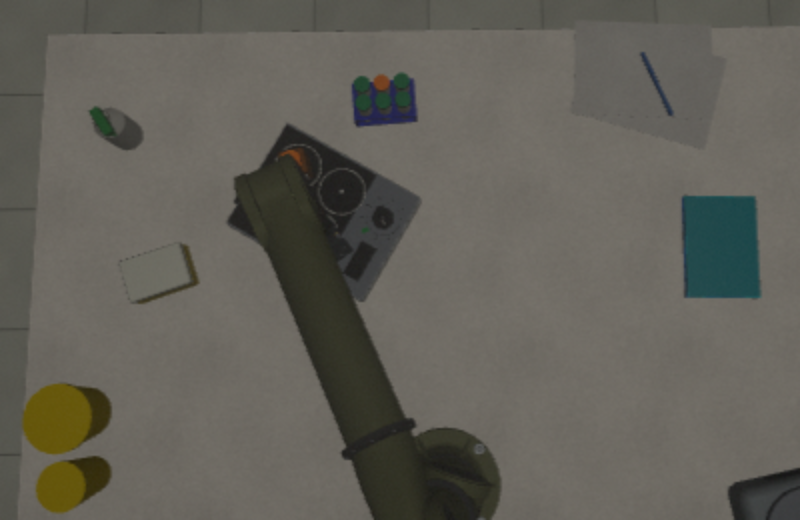

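```bash
python3 -m crank '{"dp":[[0.7,-0.5,0.5],[0.8,-0.5,1.5],[0,0,1.8],[0,0,1.8],[0,0,1.4],[0,0,1],[0,0,0.7],[0,0,0.4]],"delta_rot":[[0,0,0],[0,0,0],[0,0,0],[0,0,0],[0,0,0],[0,0,0],[0,0,0],[0,0,0]]}' 2 12
python3 -m crank '{"dp":[[0,0,0.3],[0,0,0.2],[0,0,0.2],[0,0,0],[0,0,0],[0,0,0],[0,0,0],[0,0,0]],"delta_rot":[[0,0,0],[0,0,0],[0,0,0],[0,0,0],[0,0,0],[0,0,0],[0,0,0],[0,0,0]]}' 2 6
python3 -c "
from h import *
goal(.498,.251,.165,35.4)
i,im=shot('scene','s19'); cv2.imwrite('pics/s19z.png',cv2.resize(im[100:230,240:400],None,fx=4.5,fy=4.5))"
```

```text
time: 31.05
position: [0.4993, 0.2471, 0.1742]
tool_rot: [2.993, 0.956, -0.0]
ft_force: [0.7, -0.1, -2.9]
grip_width: 0.43
time: 31.85
position: [0.4997, 0.2481, 0.1687]
tool_rot: [-2.991, -0.957, -0.003]
ft_force: [-1.9, 0.5, 5.3]
grip_width: 0.435
t 31.85 pos [0.4997 0.2481 0.1687] q [-1.21  0.21  0.8   1.8  -0.17  1.19  0.26] yaw 35.5 dyaw -0.1
  dp tool cm [ 0.03 -0.33  0.37]  rot [-0.001 -0.002  0.002]
```

View pics/s19z.png

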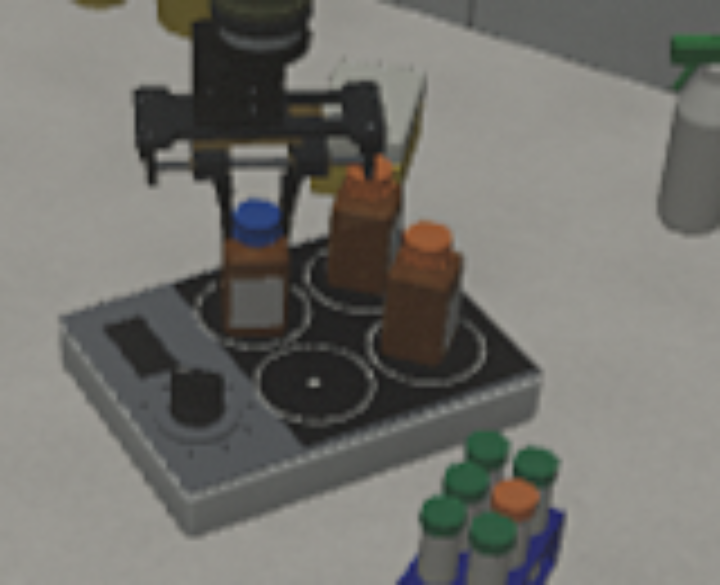

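```bash
python3 -m crank '{"dp":[[0,0,0],[0,0,0],[0,0,0],[0,0,0],[0,0,0],[0,0,0],[0,0,0],[0,0,0]],"delta_rot":[[0,0,0],[0,0,0],[0,0,0],[0,0,0],[0,0,0],[0,0,0],[0,0,0],[0,0,0]]}' 5.5 6
python3 -c "
from h import *
goal(.498,.251,.165,35.4)
i,im=shot('wrist','w20'); cv2.imwrite('pics/w20z.png',cv2.resize(im[90:330,160:480],None,fx=2.5,fy=2.5))"
```

```text
time: 32.7
position: [0.4992, 0.2474, 0.1676]
tool_rot: [-2.992, -0.957, -0.0]
ft_force: [-0.2, 0.7, 0.2]
grip_width: 0.634
t 32.7 pos [0.4992 0.2474 0.1676] q [-1.21  0.21  0.8   1.81 -0.17  1.19  0.26] yaw 35.5 dyaw -0.1
  dp tool cm [ 0.11 -0.37  0.26]  rot [-0.    -0.     0.001]
```

View pics/w20z.png

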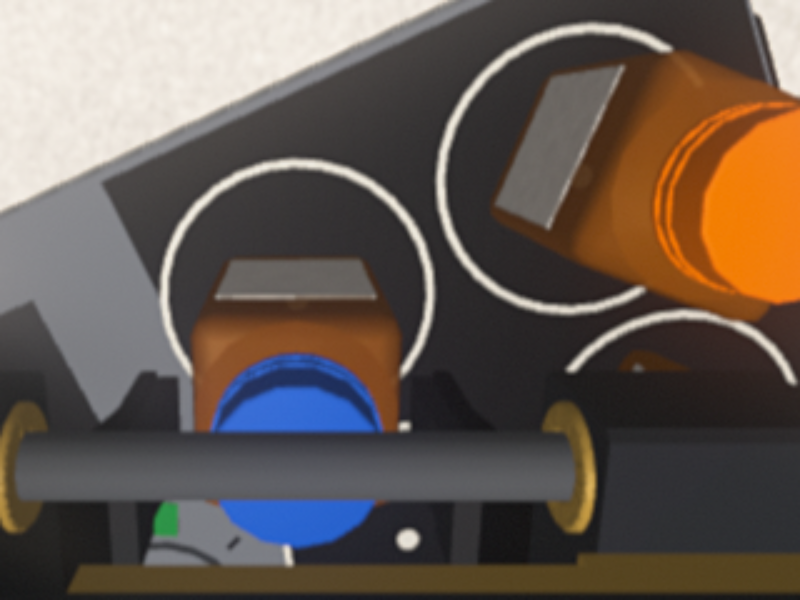

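```bash
python3 - <<'E'
from h import *
i=ctrl.camera_info('wrist'); im=cv2.imread('pics/w20.png')
p=cast(i,[[278.8,244],[278.8,308.8]],.172); print(p,p.mean(0))
ringfit(i,im,(222,150,338,250))
E
```

```text
[[0.4908397  0.26125886 0.172     ]
 [0.51251854 0.23093105 0.172     ]] [0.50167912 0.24609495 0.172     ]
ring [0.4961 0.2542] r 0.047
```

```bash
python3 -m crank '{"dp":[[0,0,0],[0,0,0],[0,0,0],[0,0,0],[0,0,0],[0,0,0],[0,0,-0.3],[0,0,-0.4]],"delta_rot":[[0,0,0],[0,0,0],[0,0,0],[0,0,0],[0,0,0],[0,0,0],[0,0,0],[0,0,0]]}' 2 20
python3 -m crank '{"dp":[[0,-0.3,0],[0,-0.4,0],[0,-0.3,0],[0,0,0],[0,0,0.3],[0,0,0.3],[0,0,0.1],[0,0,0]],"delta_rot":[[0,0,0],[0,0,0],[0,0,0],[0,0,0],[0,0,0],[0,0,0],[0,0,0],[0,0,0]]}'
python3 -m crank '{"dp":[[0,0,0],[0,0,0],[0,0,0],[0,0,0],[0,0,0],[0,0,0],[0,0,0],[0,0,0]],"delta_rot":[[0,0,0],[0,0,0],[0,0,0],[0,0,0],[0,0,0],[0,0,0],[0,0,0],[0,0,0]]}' 5.5 6
python3 -c "
from h import *
goal(.498,.251,.165,35.4)
i,im=shot('wrist','w21'); cv2.imwrite('pics/w21z.png',cv2.resize(im[90:330,160:480],None,fx=2.5,fy=2.5))
ringfit(i,im,(222,150,338,250))"
```

```text
time: 33.55
position: [0.4987, 0.247, 0.1742]
tool_rot: [2.992, 0.957, -0.002]
ft_force: [-0.9, -0.5, -2.3]
grip_width: 0.426
time: 34.35
position: [0.4934, 0.2553, 0.1676]
tool_rot: [2.992, 0.956, -0.0]
ft_force: [-0.5, 0.6, -1.0]
grip_width: 0.429
time: 35.15
position: [0.4934, 0.2556, 0.1676]
tool_rot: [-2.992, -0.957, -0.0]
ft_force: [0.3, 0.2, -0.3]
grip_width: 0.631
t 35.15 pos [0.4934 0.2556 0.1676] q [-1.23  0.21  0.79  1.81 -0.16  1.19  0.23] yaw 35.5 dyaw -0.1
  dp tool cm [0.11 0.64 0.26]  rot [-0.    -0.     0.001]
ring [0.4962 0.2542] r 0.047
```

View pics/w21z.png

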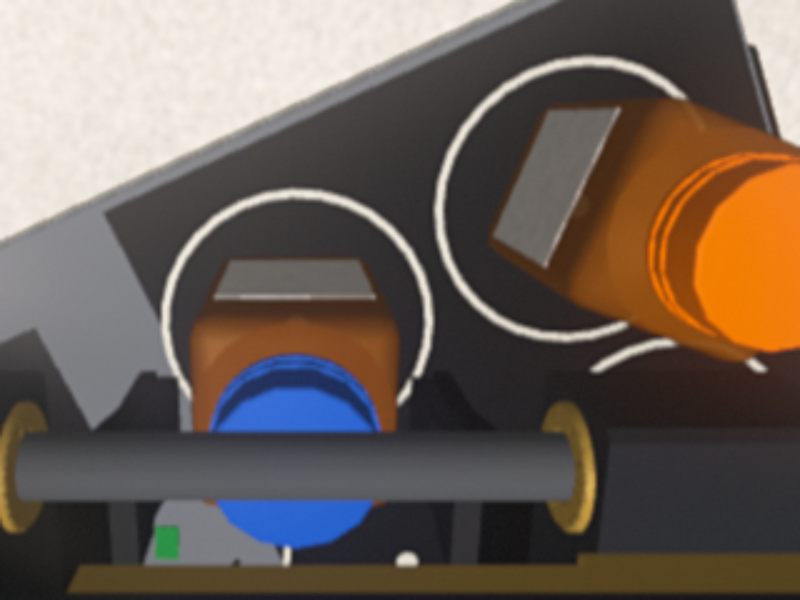

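```bash
python3 -m crank '{"dp":[[0,0,-1],[0,0,-2],[0,0,-3],[0,0,-3],[0,0,-1],[0,0,0],[0,0,0],[0,0,0]],"delta_rot":[[0,0,0],[0,0,0],[0,0,0],[0,0,0],[0,0,0],[0,0,0],[0,0,0],[0,0,0]]}' 5.5 6
python3 -c "
from h import *
im=cv2.imread('pics/w13.png'); cv2.imwrite('pics/w13z.png',cv2.resize(im[0:150,400:560],None,fx=5,fy=4,interpolation=cv2.INTER_CUBIC)[:600])
goal(.524,.112,.2,35.4)
i,im=shot('scene','s22'); cv2.imwrite('pics/s22z.png',cv2.resize(im[130:230,240:370],None,fx=6,fy=6,interpolation=cv2.INTER_CUBIC))"
```

```text
time: 36.0
position: [0.4926, 0.2552, 0.2661]
tool_rot: [2.991, 0.957, -0.004]
ft_force: [0.4, -0.0, -0.3]
grip_width: 0.636
t 36.0 pos [0.4926 0.2552 0.2661] q [-1.26  0.13  0.81  1.68 -0.09  1.38  0.18] yaw 35.5 dyaw -0.1
  dp tool cm [-5.73 13.48  6.62]  rot [0.    0.003 0.001]
```

View pics/w13z.png

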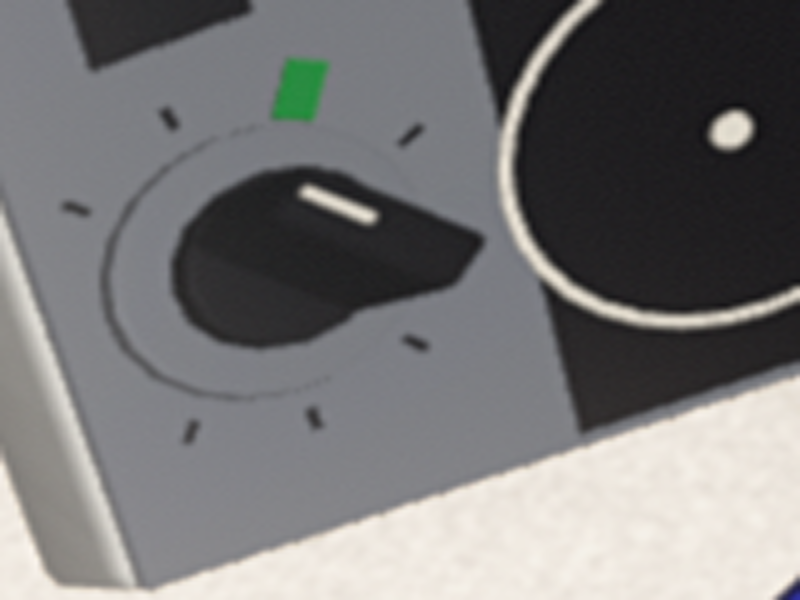

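View pics/s22z.png

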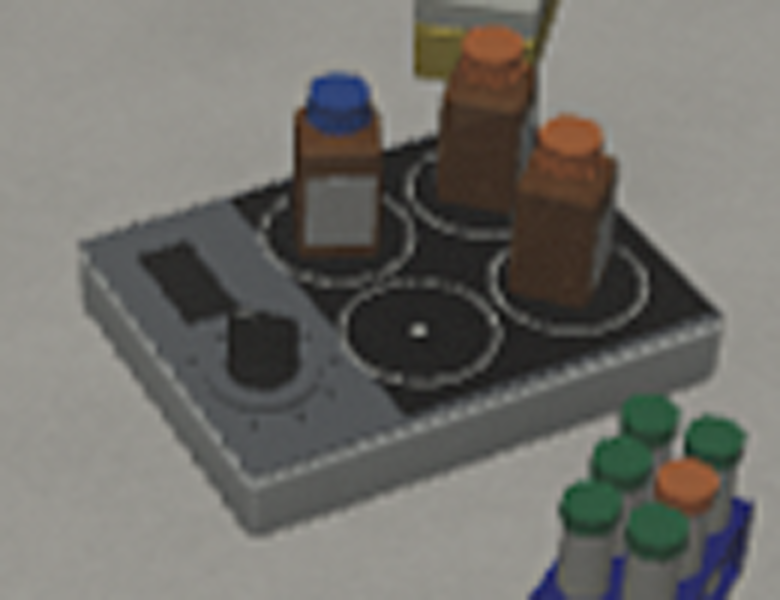

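```bash
python3 -c "
from h import *
# camera pose at w13
T=None
i=ctrl.camera_info('wrist')
" ; python3 - <<'E'
from h import *
# reconstruct wrist cam pose at w13: tool pose then x fixed cam-in-tool
s=ctrl.get_state(); i=ctrl.camera_info('wrist')
Rt=R.from_rotvec(s['tool_rot']); Rc=R.from_rotvec(i['orientation'])
tc=Rt.inv().apply(i['xyz']-s['position']); rr=Rt.inv()*Rc
print("cam in tool",tc, rr.as_rotvec())
R0=R.from_rotvec([-2.983,-.984,0]); p0=np.array([.4615,-.1095,.2667])
j=dict(i); j['xyz']=p0+R0.apply(tc); j['orientation']=(R0*rr).as_rotvec()
f=lambda a:[[400+u/5,v/4] for u,v in a]
w=cast(j,f([(305,192),(375,217)]),.106); print("white",w)
g=cast(j,f([(300,90)]),.062); print("green",g)
k=cast(j,f([(265,258)]),.074); print("disc ctr approx",k)
tk=cast(j,f([(168,118),(76,209),(190,432),(315,417),(416,343),(411,134)]),.062)[:,:2]
P=np.vstack([tk]); x=np.linalg.lstsq(np.c_[2*P,np.ones(len(P))],(P**2).sum(1),rcond=None)[0]
c=x[:2]; print("dial ctr",c,"r",np.sqrt(x[2]+c@c))
for n,q in [("green",g[0]),("white0",w[0]),("white1",w[1])]+[("t",t) for t in tk]:
    d=q[:2]-c; print(n,np.degrees(np.arctan2(d[1],d[0])).round(1),np.hypot(*d).round(4))
d=w[0]-w[1]; print("bar dir (line1->0)",np.degrees(np.arctan2(d[1],d[0])))
E
```

```text
cam in tool [ 0.00044682 -0.06879407 -0.14382856] [-0.25430643  0.00094839 -0.00034286]
white [[0.51171917 0.1147068  0.106     ]
 [0.52624058 0.11883074 0.106     ]]
green [[0.50641385 0.15569027 0.062     ]]
disc ctr approx [[0.52580676 0.11627292 0.074     ]]
dial ctr [0.52932154 0.11929371] r 0.043335950640403534
green 122.2 0.043
white0 -165.4 0.0182
white1 -171.5 0.0031
t 159.8 0.0434
t -162.9 0.0433
t -64.3 0.0434
t -26.7 0.0433
t 10.2 0.0434
t 85.2 0.0433
bar dir (line1->0) -164.14594985722684
```

```bash
python3 -m crank '{"dp":[[0.6,3,0],[0.6,4,0],[0.6,4,0],[0.6,3.5,0],[0.2,1.5,0],[0,0,0],[0,0,0],[0,0,0]],"delta_rot":[[0,0,0],[0,0,0],[0,0,0],[0,0,0],[0,0,0],[0,0,-0.136],[0,0,-0.136],[0,0,-0.136]]}' 4 10
python3 -m crank '{"dp":[[0,0,0],[0,0,0],[0,0,0],[0,0,0],[0,0,0],[0,0,0],[0,0,0],[0,0,0]],"delta_rot":[[0,0,-0.136],[0,0,-0.136],[0,0,-0.136],[0,0,-0.136],[0,0,-0.136],[0,0,-0.136],[0,0,0],[0,0,0]]}'
python3 -c "
from h import *
goal(.529,.119,.2,105.5)
i,im=shot('wrist','w23'); cv2.imwrite('pics/w23z.png',cv2.resize(im[60:260,150:410],None,fx=3,fy=3,interpolation=cv2.INTER_CUBIC))"
```

```text
time: 36.85
position: [0.6071, 0.1399, 0.2661]
tool_rot: [2.733, 1.55, -0.004]
ft_force: [-0.4, 0.4, 0.5]
grip_width: 0.464
time: 37.65
position: [0.6071, 0.1401, 0.2667]
tool_rot: [-1.903, -2.498, 0.002]
ft_force: [0.4, 0.7, 1.4]
grip_width: 0.459
t 37.65 pos [0.6071 0.1401 0.2667] q [-0.82  0.29  0.68  1.51 -0.18  1.41  1.71] yaw 105.4 dyaw 0.1
  dp tool cm [ 0.04 -8.08  6.68]  rot [-0.001  0.    -0.002]
```

View pics/w23z.png

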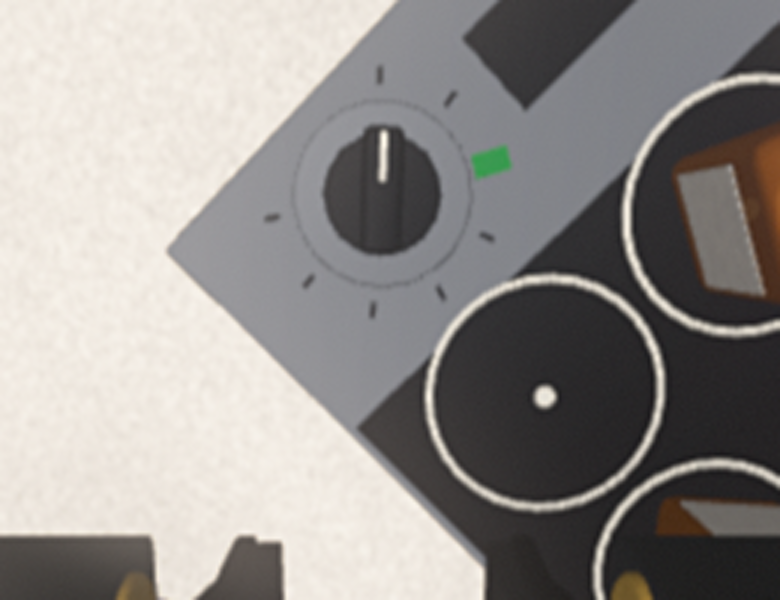

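Knob seen from near: pointer line zoom (384,131)–(383,182), dial ring around (383,193), green mark at (491,162).

```bash
python3 - <<'E'
from h import *
j=ctrl.camera_info('wrist')
f=lambda a:[[150+(u-1)/3,60+(v-1)/3] for u,v in a]
w=cast(j,f([(384,131),(383,182)]),.106)
g=cast(j,f([(491,162)]),.062); 
tk=cast(j,f([(380,74),(450,98),(487,237),(441,293),(373,310),(308,281),(272,217)]),.062)[:,:2]
P=tk; x=np.linalg.lstsq(np.c_[2*P,np.ones(len(P))],(P**2).sum(1),rcond=None)[0]
c=x[:2]; print("dial ctr",c,"r",np.sqrt(x[2]+c@c))
for n,q in [("green",g[0]),("white0",w[0]),("white1",w[1])]+[("t",t) for t in tk]:
    d=q[:2]-c; print(n,np.degrees(np.arctan2(d[1],d[0])).round(1),np.hypot(*d).round(4))
d=w[0]-w[1]; print("bar dir",np.degrees(np.arctan2(d[1],d[0])))
print("disc", cast(j,f([(382,193)]),.074))
goal(c[0],c[1],.1,105.5)
E
```

```text
dial ctr [0.52855532 0.11861389] r 0.04322913636753908
green 122.2 0.043
white0 -166.2 0.0188
white1 -169.1 0.0028
t -163.4 0.0433
t 159.7 0.0432
t 84.9 0.0433
t 47.7 0.0432
t 10.5 0.0433
t -27.0 0.0432
t -64.2 0.0432
bar dir -165.731296576021
disc [[0.52798534 0.11831567 0.074     ]]
t 37.7 pos [0.6072 0.1402 0.267 ] q [-0.82  0.29  0.68  1.51 -0.18  1.41  1.71] yaw 105.4 dyaw 0.1
  dp tool cm [ 1.00e-02 -8.14e+00  1.67e+01]  rot [-0.001  0.    -0.001]
```

```bash
python3 -m crank '{"dp":[[0,-2,0],[0,-4,0],[0,-2.1,2],[0,0,4],[0,0,4],[0,0,3.2],[0,0,2.2],[0,0,1.2]],"delta_rot":[[0,0,0.02],[0,0,0],[0,0,0],[0,0,0],[0,0,0],[0,0,0],[0,0,0],[0,0,0]]}' 4 15
python3 -c "
from h import *
goal(.5285,.1185,.1,104.3)
i,im=shot('scene','s24'); cv2.imwrite('pics/s24z.png',cv2.resize(im[100:230,240:400],None,fx=4.5,fy=4.5))"
```

```text
time: 38.5
position: [0.5277, 0.1193, 0.0994]
tool_rot: [-1.926, -2.48, 0.005]
ft_force: [0.4, -0.1, 0.2]
grip_width: 0.452
t 38.5 pos [0.5277 0.1193 0.0994] q [-0.87  0.24  0.67  1.91 -0.17  1.05  1.7 ] yaw 104.3 dyaw -0.0
  dp tool cm [-0.1   0.06 -0.06]  rot [-0.003  0.001  0.001]
```

View pics/s24z.png

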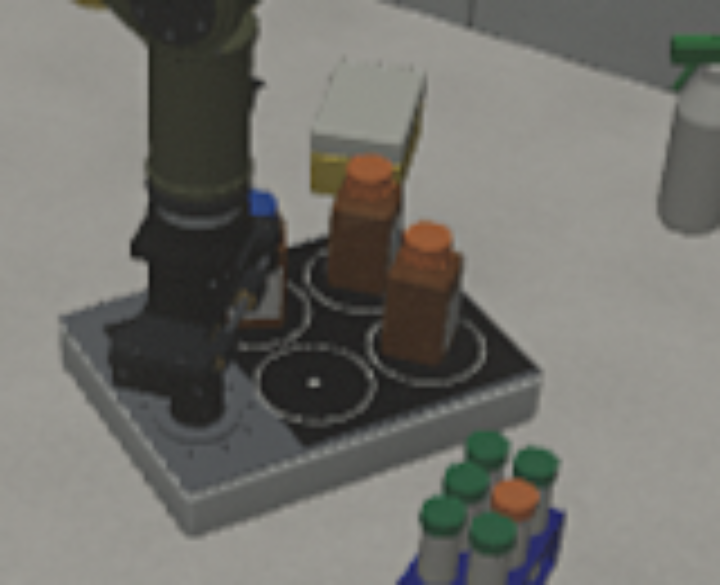

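```bash
python3 - <<'E'
from h import *
i=ctrl.camera_info('scene'); im=cv2.imread('pics/s24.png'); hsv=cv2.cvtColor(im,cv2.COLOR_BGR2HSV)
H,S,V=[hsv[...,k].astype(int) for k in range(3)]
m=(H<14)&(S>130)&(V>110)
for s,c,mm in comps(m,30):
    print(s,c,cast(i,c,.165)[0])
for n,p in [("A",(.638,.2905)),("B",(.548,.344))]:
    print(n,proj(i,[[*p,.172],[*p,.062]]))
# s10 wrist based on w10: A cap
E
```

```text
[317 135  10   6  49] [321.59183673 137.26530612] [0.54571147 0.35086619 0.165     ]
[330 150  10   6  51] [334.7254902  152.35294118] [0.63003746 0.29481179 0.165     ]
[350 207  10   7  55] [354.14545455 209.85454545] [0.8197676  0.06581138 0.165     ]
A [[336.31217185 152.0732263 ]
 [333.93311814 176.61207302]]
B [[321.32448164 136.75680842]
 [319.66872911 160.99568826]]
```

```bash
python3 -m crank '{"dp":[[-0.05,0.05,0],[0,0,0],[0,0,0],[0,0,0],[0,0,0],[0,0,0],[0,0,0],[0,0,0]],"delta_rot":[[0,0,0],[0,0,0],[0,0,0],[0,0,0],[0,0,0],[0,0,0],[0,0,0],[0,0,0]]}' 0.5 15
python3 -m crank '{"dp":[[0,0,0],[0,0,0],[0,0,0],[0,0,0],[0,0,0],[0,0,0],[0,0,0],[0,0,0]],"delta_rot":[[0,0,0.08],[0,0,0.1],[0,0,0.1],[0,0,0.1],[0,0,0.1],[0,0,0.1],[0,0,0.1],[0,0,0.1]]}'
python3 -m crank '{"dp":[[0,0,0],[0,0,0],[0,0,0],[0,0,0],[0,0,0],[0,0,0],[0,0,0],[0,0,0]],"delta_rot":[[0,0,0.1],[0,0,0.1],[0,0,0.1],[0,0,0.1],[0,0,0.08],[0,0,0],[0,0,0],[0,0,0]]}'
python3 -c "
from h import *
goal(.5285,.1185,.1,32.2)"
```

```text
time: 39.35
position: [0.5309, 0.1186, 0.1027]
tool_rot: [1.924, 2.481, 0.002]
ft_force: [1.4, -3.1, 6.0]
grip_width: 0.16
time: 40.15
position: [0.5306, 0.1165, 0.1026]
tool_rot: [2.726, 1.556, -0.0]
ft_force: [-0.0, -7.4, 8.3]
grip_width: 0.162
time: 40.95
position: [0.5298, 0.1156, 0.1026]
tool_rot: [3.016, 0.868, -0.003]
ft_force: [-3.1, -8.5, 11.7]
grip_width: 0.162
t 40.95 pos [0.5298 0.1156 0.1026] q [-1.03  0.28  0.88  1.91 -0.24  1.07  0.51] yaw 32.1 dyaw 0.1
  dp tool cm [ 0.05 -0.31  0.26]  rot [ 0.003  0.003 -0.001]
```

Open, rise clear, and look.

```bash
python3 -m crank '{"dp":[[0,0,0],[0,0,0],[0,0,0],[0,0,0],[0,0,0],[0,0,-1],[0,0,-2],[0,0,-3]],"delta_rot":[[0,0,0],[0,0,0],[0,0,0],[0,0,0],[0,0,0],[0,0,0],[0,0,0],[0,0,0]]}' 4 15
python3 -m crank '{"dp":[[0,0,-3],[0,0,-4],[0,0,-3],[2,2,0],[2,4,0],[2,4,0],[2,3,0],[0,0,0]],"delta_rot":[[0,0,0],[0,0,0],[0,0,0],[0,0,0],[0,0,0],[0,0,0],[0,0,0],[0,0,0]]}' 
python3 -c "
from h import *
goal(.5285,.1185,.1,32.2)
i,im=shot('wrist','w25')
i,im=shot('scene','s25'); cv2.imwrite('pics/s25z.png',cv2.resize(im[100:230,240:400],None,fx=4.5,fy=4.5))"
```

```text
time: 41.75
position: [0.5287, 0.119, 0.1616]
tool_rot: [3.017, 0.872, -0.004]
ft_force: [0.3, -0.4, 0.6]
grip_width: 0.461
time: 42.55
position: [0.6692, 0.0479, 0.2606]
tool_rot: [3.015, 0.863, -0.002]
ft_force: [0.2, -0.6, 0.4]
grip_width: 0.461
t 42.55 pos [0.6692 0.0479 0.2606] q [-0.76  0.48  0.93  1.39 -0.37  1.46  0.71] yaw 32.0 dyaw 0.2
  dp tool cm [ -8.16 -13.52  16.01]  rot [ 0.005  0.003 -0.004]
```

View pics/w25.png

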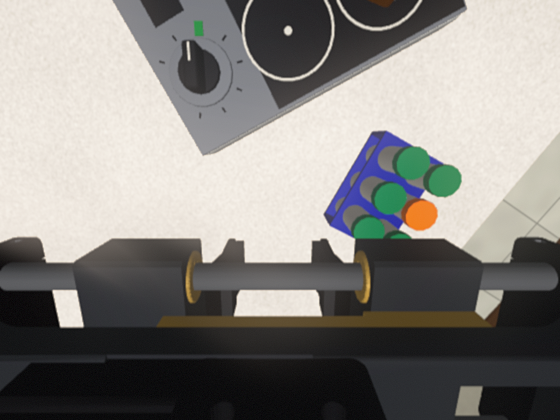

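View pics/s25z.png

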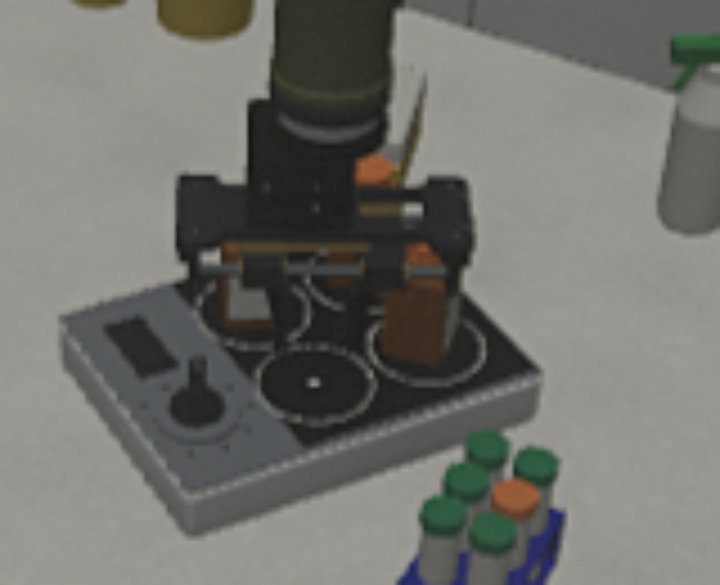

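```bash
python3 - <<'E'
from h import *
j=ctrl.camera_info('wrist'); im=cv2.imread('pics/w25.png')
c=im[20:110,150:240]; hsv=cv2.cvtColor(c,cv2.COLOR_BGR2HSV)
m=(hsv[...,1]<60)&(hsv[...,2]>170); m[:,:25]=0;m[:,60:]=0;m[:15]=0;m[50:]=0
for s,ce,mm in comps(m,6):
    P=cast(j,np.argwhere(mm)[:,::-1]+[150,20],.106)[:,:2]; mu=P.mean(0); e,v=np.linalg.eigh(np.cov((P-mu).T)); a=v[:,1]
    d=mu-[.5285,.1186]; a=a*np.sign(a@d)
    print(s,mu,"line dir",np.degrees(np.arctan2(a[1],a[0])),"from ctr",np.degrees(np.arctan2(d[1],d[0])))
E
python3 -m crank '{"dp":[[1,2,-1],[2,4,0],[2,4,0],[2,4,0],[2,4,0],[0,4,0],[0,3,0],[0,0,0]],"delta_rot":[[0,0,0],[0,0,0],[0,0,0],[0,0,0],[0,0,0],[0,0,0],[0,0,0],[0,0,0]]}' 
python3 -c "
from h import *
goal(.5285,.1185,.1,32.2)
i,im=shot('top','t26'); cv2.imwrite('pics/t26z.png',cv2.resize(im[150:290,130:350],None,fx=3.6,fy=3.6,interpolation=cv2.INTER_CUBIC))
i,im=shot('scene','s26'); cv2.imwrite('pics/s26z.png',cv2.resize(im[100:240,200:400],None,fx=4,fy=4,interpolation=cv2.INTER_CUBIC))"
```

```text
[37 22  3 18 36] [0.51882854 0.131258  ] line dir 123.06500706018917 from ctr 127.38196378122447
time: 43.45
position: [0.8759, -0.1173, 0.2692]
tool_rot: [3.019, 0.862, -0.006]
ft_force: [0.1, -1.9, 0.7]
grip_width: 0.461
t 43.45 pos [ 0.8759 -0.1173  0.2692] q [-0.08  1.01  0.79  0.45 -0.66  1.79  0.81] yaw 31.9 dyaw 0.3
  dp tool cm [-16.97 -38.39  16.95]  rot [ 0.001  0.004 -0.006]
```

View pics/t26z.png

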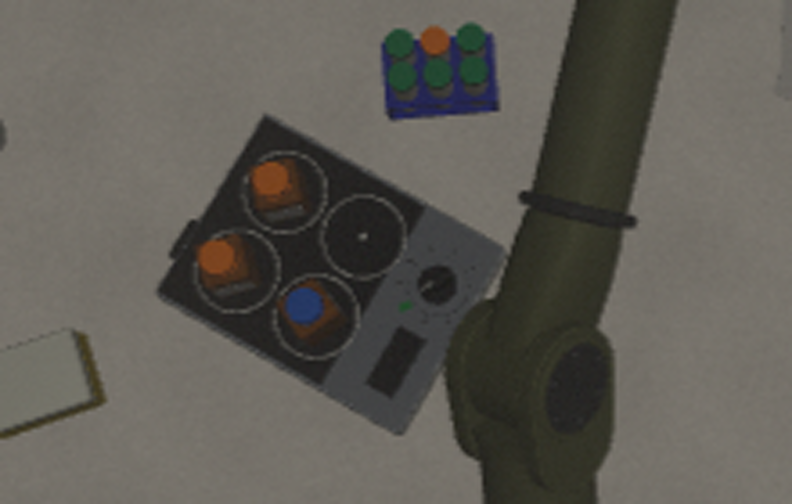

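View pics/s26z.png

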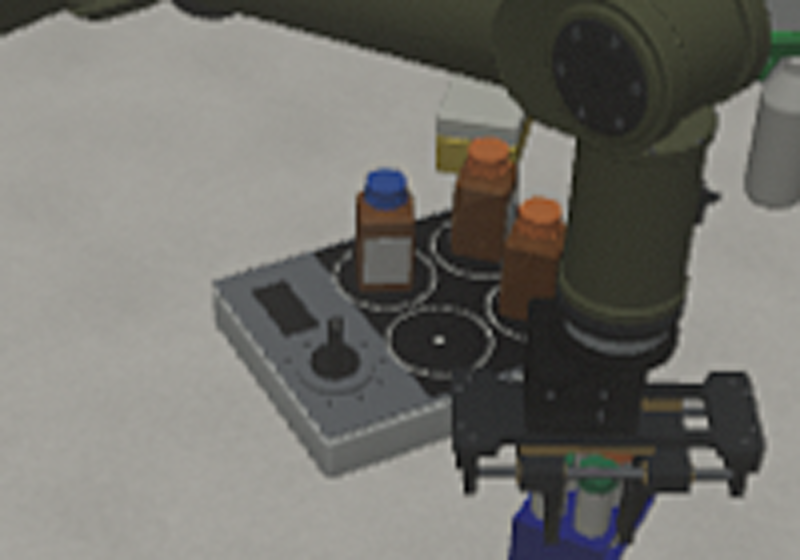

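```bash
python3 - <<'E'
from h import *
i=ctrl.camera_info('top'); im=cv2.imread('pics/t26.png'); hsv=cv2.cvtColor(im,cv2.COLOR_BGR2HSV)
H,S,V=[hsv[...,k].astype(int) for k in range(3)]
roi=np.zeros(H.shape,bool); roi[180:260,170:240]=1
R_={"A":(.638,.2905),"B":(.548,.344),"C":(.496,.254)}
for m in [(H<14)&(S>130)&(V>95),(H>105)&(H<125)&(S>100)]:
    for s,c,mm in comps(m&roi,25):
        w=cast(i,c,.172)[0]; n=min(R_,key=lambda k:np.hypot(*(w[:2]-R_[k]))); print(s,c,w,n,np.hypot(*(w[:2]-R_[n])),(w[:2]-R_[n])*1000)
E
```

```text
[200 195  11   9  71] [204.81690141 199.30985915] [0.62964604 0.28655381 0.172     ] A 0.009239107358046976 [-8.35396284 -3.94618926]
[185 217  11   9  74] [189.75675676 220.93243243] [0.54633942 0.34260501 0.172     ] B 0.0021687610182010296 [-1.66057934 -1.39499126]
[210 230  10  10  75] [214.14666667 234.53333333] [0.49304168 0.24919592 0.172     ] C 0.005641885247242332 [-2.95831764 -4.80408429]
```

```bash
python3 -m crank '{"dp":[[0,0,0],[0,0,0],[0,0,0],[0,0,0],[0,0,0],[0,0,0],[0,0,0],[0,0,0]],"delta_rot":[[0,0,0],[0,0,0],[0,0,0],[0,0,0],[0,0,0],[0,0,0],[0,0,0],[0,0,0]]}' 
python3 -c "
from h import *
i,im=shot('top','t27'); a=cv2.imread('pics/t26.png'); print(np.abs(a[140:290,110:260].astype(int)-im[140:290,110:260]).max())
print(ctrl.close_job())"
```

```text
time: 44.35
position: [0.8762, -0.1114, 0.2715]
tool_rot: [-3.018, -0.872, 0.0]
ft_force: [-0.9, -0.3, -0.1]
grip_width: 0.46
64
the job is handed in; nothing more can be done
None
```

```bash
python3 -c "
import cv2,numpy as np
a=cv2.imread('pics/t26.png').astype(int);b=cv2.imread('pics/t27.png').astype(int)
d=np.abs(a-b).max(2)[140:290,110:260]; ys,xs=np.where(d>20); print(len(ys),xs.min()+110,xs.max()+110,ys.min()+140,ys.max()+140)"
```

```text
41 252 259 245 277
```

The job is handed in at about 44 s. Three bottles were on the bench (two orange caps, one blue; no fourth seen). All three now stand upright on rings of their own, and the speed knob points at the green mark.

I pinched each lying bottle by its cap and lifted it so that it swung upright, then set it down on its ring. After that I pinched the knob bar and turned it clockwise by about 1.26 rad.

Last checks:
- **Bottles:**

| Bottle (ring) | Distance from ring centre (limit 15 mm) | Top-camera reading |
|---|---|---|
| First orange (the rear ring nearest the tube rack) | about 6–7 mm | 9 mm |
| Second orange (the other rear ring) | about 2 mm | 2 mm |
| Blue (the front ring on the display side) | about 1 mm | 6 mm |

  The top camera reads a few millimetres off in x and y compared with the wrist camera, so I trusted the wrist camera more. The blue bottle was first set down about 10 mm off and I moved it. I left the first orange bottle where it was.
- **Knob:** the pointer measured at 123° and 127° by two methods, with the green mark at 122°. That puts the knob between about 1.22 and 1.3 rad; the two readings differ by about 4°.
- **Surroundings:** the gripper was empty and clear of everything. The stirrer area did not change between the last two pictures, except at the edge of the arm. I did not measure the notebook, rack or tip box, but nothing was seen to move them.

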